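# Clip and clamp the drawer front while the glue grabs

## Robot

A 6-joint arm with a two-finger parallel gripper is mounted at the origin on the work surface. World frame = base frame: x ahead of the robot, y to its left, z up, the work surface at z = 0. Lengths are in mm, angles in rad, forces in N, time in s.
With the tool pointing down it reaches from about 300 to 875 mm from the base axis. Payload 6.4 kg.
Tool frame: the origin (TCP) lies midway between the tips of the shut fingers; the grasp point (between the pads) lies 19 mm behind it; z points along the fingers, y is the direction in which the jaws open and shut (so a half turn about z gives the same grasp; the last joint's range is limited). The gripper opens to 85 mm and grips with 20 to 120 N. Pads are 22 mm wide; open, the fingers measure 114 mm over their backs; the gripper's body (76 mm by 85 mm) begins 54 mm behind the grasp point. The pads swing forward as they close: fully open they stand 13 mm farther back than shut.
Start: joints at [-1.499, 0.181, 1.607, -0, 1.354, -0.206], TCP at [157.704, -552.965, 192.888] pointing down, gripper open.
Joint ranges: [-2.99, 2.99], [-0.89, 2.07], [0.3, 2.58], [-1.14, 4.28], [0, 2.63], [-3.12, 3.12]. Speed limits (rad/s): [2.57, 2.57, 3.01, 3.14, 3.14, 3.14].

## Interface

Orientations are given as a unit quaternion [w, x, y, z].
In Python, from plant import ctrl gives the robot as it stands.
- The arm moves only by the tool servo_tool, never from a script. Its arguments are lists of equal length, an entry for each row: "xyz": the shift along the tool's x, y, z in mm, a list of three; "turn": the turn about the tool's z in degrees. A call has 1 to 20 rows; each row shifts and turns the commanded pose from where the row before left it, along the tool's axes as they then stand; what a row does not reach is not made up. A row lasts 1/10 s, in which the tool goes at most 50 mm and 8.59 degrees, less where a joint would pass 70% of its speed; a pose out of reach is approached as far as the arm can. A call with a gripper value outside its range is refused whole. "fingers" is the opening, from 0 (shut) to 1 (fully open), set as the call begins (left out, the last holds). The fingers move at their own pace and stop on an object; "squeeze" is the grip in N (left out, the last holds). Time passes only in rows, so rows that do not move let the fingers close. It gives the time, the measured TCP pose, the force and the opening at its end, in the units of the state.
- ctrl.get_state(): the state, without advancing time (a new reading comes with each control period).
- ctrl.grab_frame(name): name is "scene" or "top" or "wrist"; returns the picture (420x560x3 uint8, red, green, blue); there is no depth.
- ctrl.calibration(name): a dict with "fx", "fy", "cx", "cy" (pixels), "extrinsics" (4x4, takes a point from world to camera coordinates). Camera axes: x right, y down, z forward; pixel columns grow to the right and rows downward; lengths in mm; the calibration is good to about 2 mm. A picture is of the moment at which its call begins: read the wrist's pose just before it. calibration takes no time and is no camera call; for the wrist camera it gives the pose at the moment of the call.
- ctrl.hand_in(): hands the job in, once; it reports no verdict.
Trained networks look in the newest picture that a camera, given by its name, has taken for a name from the list of things; names that differ only in an ending like _2 or _b are one class to them, and where a whole thing is asked for, a point or a joint stands for the part that bears it (a point fixed in the world has none). Each returns a list of dicts, best first, with "p" (0 to 1); they miss things now and then, are a little off and sometimes report something else, mostly with a low value. They report only what shows in the picture. A call takes as long as a camera call. They do not tell look-alikes from the thing itself.
- ctrl.masks_of(thing, camera): "region" (420x560 bool, what is visible of it) and "location" ([column, row] in pixels, amid what is visible of it).
- ctrl.spot_point(thing, camera): "location" ([column, row] in pixels: a listed point, or the origin of a listed thing).
The state is a dict: "time": time; "joints": joint angles; "joint_vel": joint speeds; "effort": joint torques, N m; "tool_pos": TCP position; "tool_rot": TCP orientation; "wrist_force": force on the tool from outside, world axes, zero at the start; "ft_torque": the same for the moment, N m; "finger_gap": finger opening in mm.
Only numpy, scipy, OpenCV 4.12 (cv2) and the standard library are available. Lean on these libraries where they do the work, as an engineer would, in place of code of your own. Each camera call takes 0.05 s, during which the arm holds its last target.

## Task

The smoky drawer in the jig is getting its loose front panel glued back on: pick up the yellow spring clip and clip it over the top edges of the panel and the drawer wall behind it, near the middle, and let go of it. Then pump the orange trigger of the ratchet bar clamp against its fixed handle until the red jaw pad bears on the panel, and finish while still gripping the trigger so that the pad keeps pressing firmly but without crushing the plastic. Move the jaw with the trigger only, and leave the other things on the shelf where they are.

Things in the scene. Friction and masses are not known exactly. Their poses are not given: they have to be found in the camera images.
- jig: fixed plywood board 150 x 400 x 12 mm, turned about the vertical; at its +y end an open smoky drawer (110 wide, 100 deep, 80 mm high, 5 mm walls), at its -y end a black ratchet bar clamp. Origin: underside of the board, on its long centre line; the clamp pushes along the jig's +y, z is up
- edge_mid (a point): fixed point of the jig, with its axes: middle of the top edges where the clip goes, 92 mm above the shelf. Panel (6 mm) and drawer wall (5 mm) stand together there as one upright edge, 12 mm thick along y and 110 mm long along x
- panel: loose smoky plastic drawer front, 110 x 6 x 80 mm, standing upright against the drawer's wall behind an 8 mm high wooden lip. Origin: centre of its underside. It cracks if the jaw pad presses with more than 60 N
- clip: loose yellow spring clip, about 50 g, standing jaws down, 65 mm high, 24 mm wide along its x; symmetric. Origin: its hinge pin, 31 mm above the shelf; z up; its ears are squeezed and its jaws open along y. Ears squeezed, the jaws are open 23 mm at the tips, 29 mm below the pin. The edge may enter up to 22 mm deep, some 15 mm is right; let go, they close on it with about 5 N
- clip_ears (a point): where to grasp the clip: midway between its two ears, 22 mm above its pin. At rest the ears flare, 51 mm over their tops (29 mm above the pin), 41 mm over at 17 mm above the pin. Squeezed along y with 15 N or more they stop parallel, 24 mm over their outsides, from 7 to 37 mm above the pin
- trigger: orange trigger on a sprung hinge of the clamp, in front (+y) of the black fixed handle; its round grip bar is 14 mm thick, 22 mm wide. Origin: its hinge pin, 98 mm above the shelf; the grip bar's centre is 42 mm from it. The spring pushes back with 3 to 5 N. Once the pad bears, the trigger stiffens and stops short of a full squeeze; jaw force is about 0.6 of the force on the trigger less 6 N
- grip_mid (a point): fixed point of the jig, with its axes, 140 mm above the shelf: the middle of handle and trigger when fully squeezed (32 mm over both, along y). The handle (22 mm wide, top 165 mm above the shelf) has its outer face 16 mm from here on the -y side; the trigger's outer face is 16 mm from here on the +y side when fully squeezed, 30 mm when released (open the fingers 62 mm or more)
- bar: steel bar of the clamp with the black jaw plate; slides along the jig's +y. Its frame is the jig's, shifted by the jaw's advance (0 to 80 mm) along y. A full squeeze advances it by up to 18 mm, mostly 16 (8 mm ratchet teeth: up to 8 mm of a stroke may be idle). When the trigger is let go it stays, held by 3 N of friction, but loses most of its pressure
- pad: red jaw pad, 44 mm wide, 36 mm high, 8 mm thick, spring-mounted on the bar (4 N per mm, 5 mm of travel); some 10 N on the panel is right. Origin: centre of its front face, 50 mm above the shelf; at the start it is 30 to 65 mm short of the panel's front face (which lies 6 mm in front of edge_mid, towards -y)
- fitting: green tee pipe fitting, 60 x 42 x 57 mm, loose bystander. Origin: centre of its underside
- valve_handle: red lever handle of a valve, 100 mm long, 22 mm high, loose bystander. Origin: underside of its round hub, at one end
- diverter_knob: chrome diverter knob, 44 mm across, 40 mm high, loose bystander. Origin: centre of its underside
- hex_key: L-shaped steel hex key lying flat, 90 x 28 mm, loose bystander. Origin: middle of its long leg
- jar: small glass jar, 52 mm across, 62 mm high, loose bystander. Origin: centre of its underside
Things that resemble listed ones, but are neither listed nor needed, are in the scene too. There is more than one size of the clip; the one meant has the size given above. Of the things that look like the panel, the larger one is meant.

How it is judged (in metres and radians):
On the way, in this order (a step that is already met when the one before it is completed fails the run):
1. the clip is closed over the top edges of panel and drawer wall, released (x of clip_ears in the frame of edge_mid between -0.042 and 0.042 m and z of clip_ears in the frame of edge_mid below 0.046 m and distance between clip_ears and edge_mid below 0.062 m and contact force between clip and panel above 1 N and contact force between clip and jig above 1 N and contact force between clip and the fingers below 0.2 N), for 0.3 s.
2. the trigger is squeezed and the pad bears on the panel (contact force between pad and panel between 4 and 60 N and contact force between the fingers and trigger above 2 N), for 0.3 s.
At the end, for the whole second after the job is handed in: The clip grips panel and drawer wall (over 1 N on each), its middle within 42 mm of the middle of the edge, its jaw tips at least 5 mm below the top of the edge, not touched by the fingers; the fingers still press the trigger (over 2 N) and the jaw pad presses the panel with 4 to 60 N (all of step 1 and all of step 2); the arm keeps its last pose, push and grip.
It fails at once if the panel is crushed: the pad presses it with more than 60 N (contact force between pad and panel above 60 N).
It fails at once if the arm pushes the bar or jaw itself (contact force between any of the fingers, the arm and bar above 3 N or contact force between any of the fingers, the arm and pad above 3 N).
It fails at once if a bystander is moved by more than 30 mm (distance of any of fitting, valve_handle, diverter_knob, hex_key, jar from where it was at the start of the episode above 0.03 m).
It also fails if it takes over 58 s, if anything falls off the work surface, if the arm or the gripper's body presses on something with over 40 N, if the wrist force passes 120 N, or if a joint passes its speed limit or range.

## Working session

There is one attempt and no reset: what is moved stays moved. The work goes in short steps, Python scripts to look and compute and a tool call to move; the robot and the scene stay as the last step left them, time stands still between calls to the robot, and variables do not carry over. Pictures are saved under pics/ and viewed, and the job is handed in when it is done.

Besides the shell and the picture viewer there is one more tool, called after ">>>" in YAML: its name, and indented under it one key for each argument. servo_tool: Moves the arm, as the interface text tells. Its arguments: {"type":"object","properties":{"xyz":{"type":"array"},"turn":{"type":"array"},"fingers":{"type":"number"},"squeeze":{"type":"number"}},"required":["xyz","turn"]}

```bash
ls; mkdir -p pics
cat > h.py <<'E'
import numpy as np, cv2
from plant import ctrl
def snap(cam,name):
    im=ctrl.grab_frame(cam); cv2.imwrite('pics/'+name+'.png',im[:,:,::-1]); return im
E
python3 - <<'E'
from h import *
for c in ("scene","top","wrist"):
    snap(c,c+"0"); k=ctrl.calibration(c); print(c,k)
s=ctrl.get_state();print(s)
E
```

```text
pics
scene {'fx': 427.62148666679695, 'fy': 427.62148666679695, 'cx': 275.96764111408515, 'cy': 201.4717782396294, 'extrinsics': array([[ 7.90585131e-01,  6.12138917e-01,  1.61584980e-02,
        -4.84211417e+02],
       [ 4.58291333e-01, -5.73975733e-01, -6.78616911e-01,
        -1.90416678e+02],
       [-4.06133236e-01,  5.43909739e-01, -7.34314640e-01,
         1.21783185e+03],
       [ 0.00000000e+00,  0.00000000e+00,  0.00000000e+00,
         1.00000000e+00]])}
top {'fx': 519.3554722136968, 'fy': 519.3554722136968, 'cx': 278.6105592780805, 'cy': 212.26330067786407, 'extrinsics': array([[-2.33397766e-02, -9.99626972e-01,  1.41835112e-02,
         1.67037853e+01],
       [-9.90139812e-01,  2.11534527e-02, -1.38476298e-01,
         5.91824260e+02],
       [ 1.38124612e-01, -1.72756649e-02, -9.90264178e-01,
         1.34710275e+03],
       [ 0.00000000e+00,  0.00000000e+00,  0.00000000e+00,
         1.00000000e+00]])}
wrist {'fx': 304.6587647719643, 'fy': 304.6587647719643, 'cx': 283.416027969276, 'cy': 205.6771780910148, 'extrinsics': array([[ 2.74553839e-01, -9.61569583e-01, -2.03
[... 284 characters left out ...]
00e+00]])}
{'time': 0.15, 'joints': array([-1.49927691e+00,  1.81401953e-01,  1.60775302e+00, -2.37676905e-05,
        1.35378775e+00, -2.06291485e-01]), 'joint_vel': array([-0.00233112, -0.00206714, -0.00300938, -0.00048065,  0.0008826 ,
       -0.00076057]), 'effort': array([ 1.16428444e-03, -4.45259714e+01, -3.51692462e+01, -1.83146753e-04,
        5.83149696e-03, -2.26424430e-05]), 'tool_pos': array([ 157.67409856, -552.47913252,  192.18561347]), 'tool_rot': array([-6.74283421e-04,  9.90367559e-01,  1.38461702e-01,  3.38764000e-05]), 'wrist_force': array([-0.76043997,  0.25732249, -0.49327036]), 'ft_torque': array([-0.06254704,  0.02455734, -0.02999128]), 'finger_gap': 85.30755311434581}
```

View pics/scene0.png

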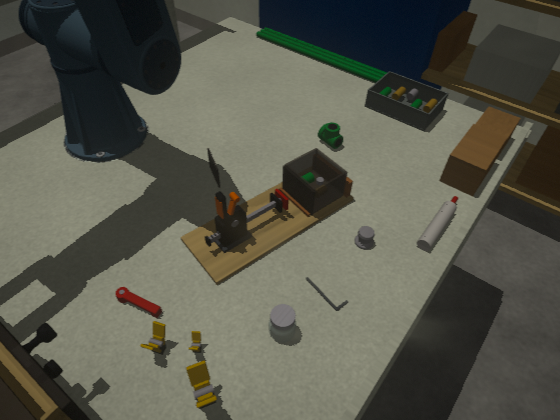

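View pics/top0.png

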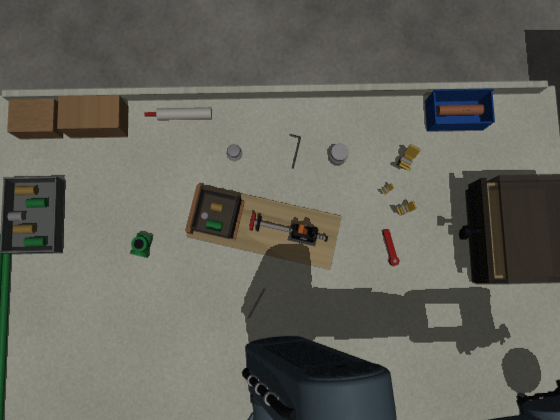

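Run:
```python
from h import *
for cam in ("top","scene"):
    for t in ("clip","edge_mid","grip_mid","clip_ears","trigger","pad","jig","panel"):
        r=ctrl.spot_point(t,cam)
        print(cam,t,[(round(d['p'],2),np.round(d['location'],1).tolist()) for d in r][:5])
print(ctrl.get_state()['time'])
```

```text
top clip [(0.89, [405.3, 161.3]), (0.68, [403.5, 208.5]), (0.6, [386.6, 190.4])]
top edge_mid [(0.8, [234.7, 214.3]), (0.68, [146.2, 245.9]), (0.45, [238.5, 218.3])]
top grip_mid []
top clip_ears [(0.79, [408.7, 158.2]), (0.59, [406.3, 209.5]), (0.56, [267.9, 225.1]), (0.54, [387.3, 187.2])]
top trigger [(0.6, [305.0, 231.8])]
top pad [(0.57, [408.5, 207.2]), (0.52, [251.9, 221.5])]
top jig [(0.86, [265.0, 228.1])]
top panel [(0.53, [255.5, 303.1]), (0.5, [238.9, 220.6])]
scene clip [(0.94, [157.7, 340.7]), (0.65, [202.7, 391.6]), (0.53, [196.5, 347.6])]
scene edge_mid [(0.86, [299.2, 173.0])]
scene grip_mid [(0.71, [225.0, 201.9])]
scene clip_ears [(0.82, [202.3, 384.7]), (0.79, [194.3, 342.6]), (0.59, [152.1, 335.6]), (0.43, [332.2, 141.4])]
scene trigger [(0.44, [228.2, 213.3])]
scene pad [(0.56, [278.6, 203.7])]
scene jig [(0.92, [266.1, 218.1])]
scene panel [(0.69, [298.5, 200.8]), (0.65, [284.7, 327.3]), (0.64, [216.4, 175.7])]
0.95
```

```bash
cat >> h.py <<'E'
def proj(cam,P,k=None):
    k=k or ctrl.calibration(cam); p=k['extrinsics']@np.append(P,1); return np.array([k['fx']*p[0]/p[2]+k['cx'],k['fy']*p[1]/p[2]+k['cy']])
def ray(k,uv):
    E=k['extrinsics'];R=E[:3,:3];t=E[:3,3]
    d=R.T@np.array([(uv[0]-k['cx'])/k['fx'],(uv[1]-k['cy'])/k['fy'],1]); return -R.T@t,d/np.linalg.norm(d)
def atz(k,uv,z):
    o,d=ray(k,uv); return o+d*(z-o[2])/d[2]
def tri(obs):
    A=np.zeros((3,3));b=np.zeros(3);L=[]
    for k,uv in obs:
        o,d=ray(k,uv);M=np.eye(3)-np.outer(d,d);A+=M;b+=M@o;L.append((o,M))
    P=np.linalg.solve(A,b); return P,[np.linalg.norm(M@(P-o)) for o,M in L]
E
python3 - <<'E'
from h import *
K={c:ctrl.calibration(c) for c in("top","scene")}
for n,a,b in (("clipA",(405.3,161.3),(202.7,391.6)),("clipB",(403.5,208.5),(157.7,340.7)),("clipC",(386.6,190.4),(196.5,347.6)),("earsA",(408.7,158.2),(202.3,384.7)),("earsB",(406.3,209.5),(152.1,335.6)),("earsC",(387.3,187.2),(194.3,342.6)),("edge",(234.7,214.3),(299.2,173)),("edge2",(238.5,218.3),(299.2,173)),("trig",(305,231.8),(228.2,213.3)),("pad",(251.9,221.5),(278.6,203.7)),("jig",(265,228.1),(266.1,218.1))):
    print(n,*[np.round(x,1) for x in tri([(K['top'],a),(K['scene'],b)])])
s=cv2.imread('pics/scene0.png');t=cv2.imread('pics/top0.png')
a=cv2.resize(s[300:420,100:260],(640,480),interpolation=cv2.INTER_CUBIC)
cv2.imwrite('pics/c1.png',a)
cv2.imwrite('pics/c2.png',cv2.resize(t[120:240,360:440],(400,600),interpolation=cv2.INTER_CUBIC))
cv2.imwrite('pics/c3.png',cv2.resize(t[170:280,180:350],(790,511),interpolation=cv2.INTER_CUBIC))
cv2.imwrite('pics/c4.png',cv2.resize(s[140:290,170:370],(800,600),interpolation=cv2.INTER_CUBIC))
E
```

```text
clipA [ 725.5 -345.2   37.5] [0.1 0.1]
clipB [ 597.2 -332.3   33.9] [2. 2.]
clipC [ 652.  -293.6   12.5] [2.6 2.6]
earsA [ 727.  -344.8   69.9] [1.6 1.6]
earsB [ 591.5 -335.2   52. ] [1.5 1.5]
earsC [ 654.4 -292.9   37. ] [0.7 0.7]
edge [582. 118. 107.] [2.6 2.6]
edge2 [577.1 113.  106.7] [9.6 9.6]
trig [532.4 -62.2  95. ] [0.4 0.4]
pad [567.2  73.2  33.5] [3.4 3.4]
jig [553.6  40.1   1.6] [1.4 1.4]
```

View pics/c1.png

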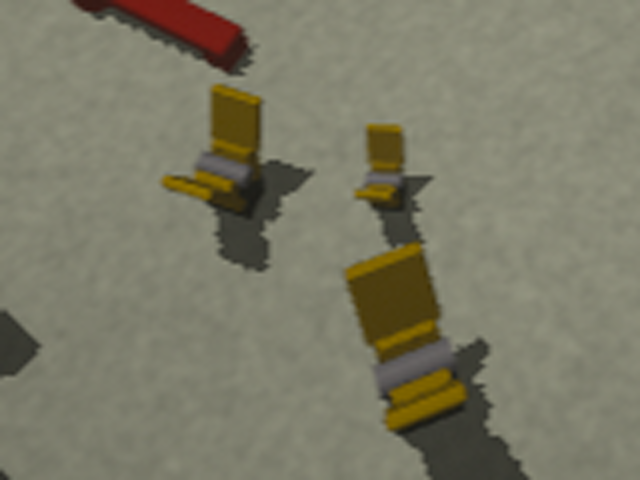

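View pics/c2.png

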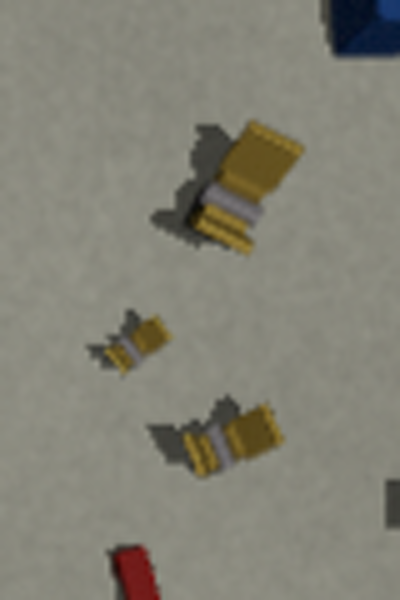

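View pics/c3.png

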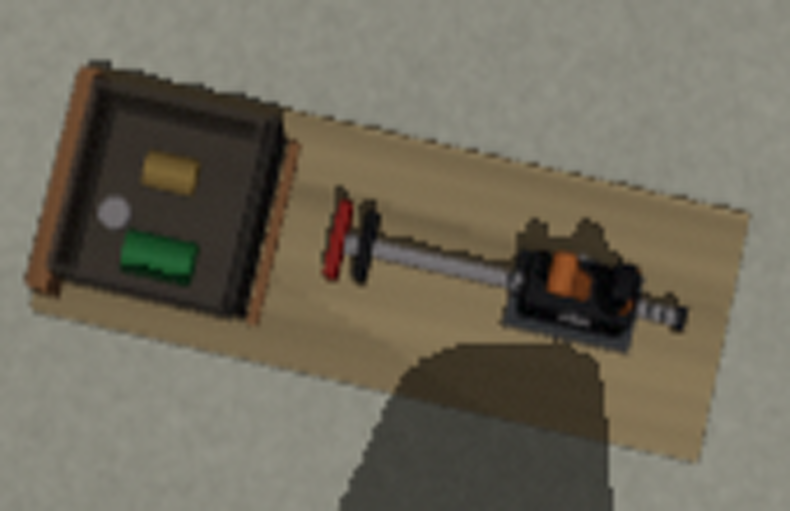

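View pics/c4.png

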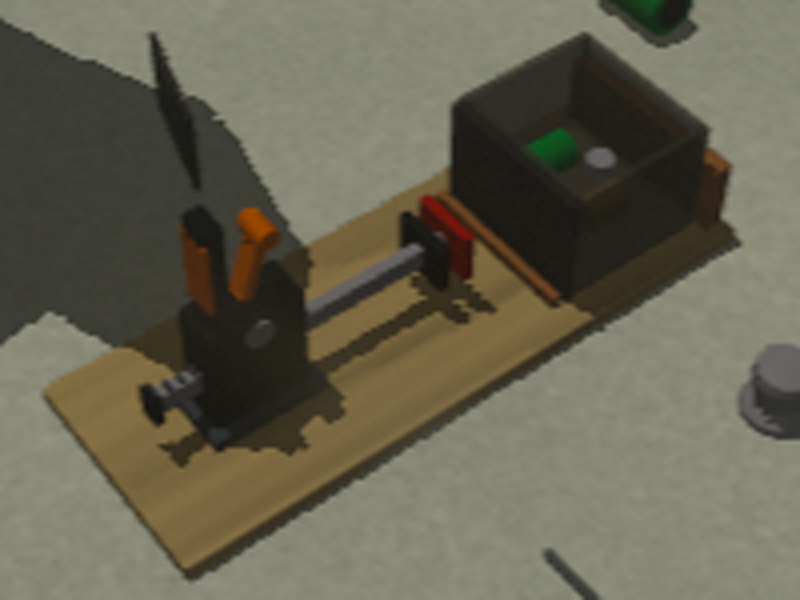

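View pics/wrist0.png

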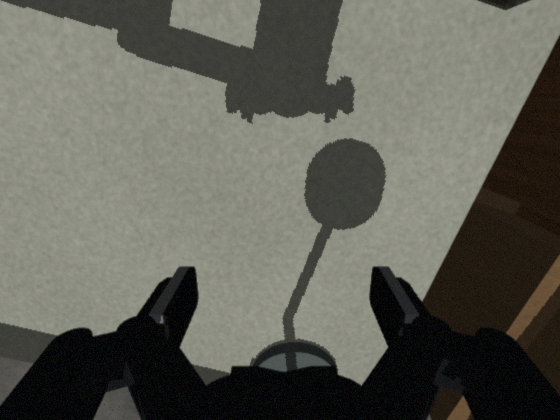

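```bash
cat >> h.py <<'E'
from scipy.spatial.transform import Rotation as Ro
def toolR(s=None):
    s=s or ctrl.get_state(); q=s['tool_rot']; return Ro.from_quat([q[1],q[2],q[3],q[0]]).as_matrix()
def delta(P,s=None):
    s=s or ctrl.get_state(); return toolR(s).T@(np.array(P)-s['tool_pos'])
E
python3 - <<'E'
from h import *
k=ctrl.calibration('wrist'); s=ctrl.get_state()
E=k['extrinsics'];c=-E[:3,:3].T@E[:3,3]; R=toolR(s)
print('cam in tool',R.T@(c-s['tool_pos']), 'R cam->tool', np.round(R.T@E[:3,:3].T,3))
h=atz(k,(283,205),30); print(R.T@(h-s['tool_pos']))
print(proj('wrist',s['tool_pos'],k))
# clip pos
P=np.array([597,-332,53.]);
print(delta([P[0],P[1],240]))
K={c:ctrl.calibration(c) for c in("top","scene")}
print(tri([(K['top'],(255.5,303)),(K['scene'],(216.4,175.7))]))
E
```

```text
cam in tool [  84.9658342     0.40403966 -181.26973398] R cam->tool [[ 0.    -0.945 -0.328]
 [ 1.     0.001 -0.001]
 [ 0.001 -0.328  0.945]]
[-33.68190094  -0.28356355 162.88207835]
[282.94090318 237.5072795 ]
[483.04424479 -91.99417294 -47.11547193]
(array([355.18544422,  73.07162414,  -3.92609374]), [np.float64(3.24450965108579), np.float64(3.244509651085697)])
```

>>> servo_tool:
  xyz:
    - [15, -3, -1]
    - [30, -6, -1]
    - [30, -6, -1]
    - [30, -6, -1]
    - [30, -6, -1]
    - [30, -6, -1]
    - [30, -6, -1]
    - [30, -6, -1]
    - [30, -6, -1]
    - [30, -6, -1]
    - [30, -6, -1]
    - [30, -6, -1]
    - [30, -6, -1]
    - [30, -6, -1]
    - [30, -6, -1]
    - [30, -5, -1]
    - [15, -1, 0]
    - [0, 0, 0]
  turn: [0, 0, 0, 0, 0, 0, 0, 0, 0, 0, 0, 0, 0, 0, 0, 0, 0, 0]
  fingers: 1

```text
time: 2.75
tool_pos: [595.3, -330.1, 208.6]
tool_rot: [-0.0, 0.99, 0.14, 0.0]
wrist_force: [-0.2, -0.5, 0.1]
finger_gap: 85.1
```

Run:
```python
from h import *
s=ctrl.get_state();k=ctrl.calibration('wrist');im=snap('wrist','w1')
print(s['time'],s['tool_pos'],s['tool_rot'])
for t in("clip","clip_ears"):
    print(t,[(round(d['p'],2),np.round(d['location'],1).tolist()) for d in ctrl.spot_point(t,'wrist')])
for P in ([597,-332,31],[597,-332,53]): print(proj('wrist',P,k))
```

```text
2.75 [ 595.34391777 -330.10838958  208.58652931] [-1.79434374e-04  9.90166228e-01  1.39895705e-01  1.30350163e-05]
clip [(0.92, [287.6, 172.5]), (0.86, [268.2, 121.0]), (0.7, [332.1, 63.8])]
clip_ears [(0.92, [261.3, 119.8]), (0.74, [286.0, 179.0]), (0.57, [340.2, 60.2])]
[285.19537536 173.72102975]
[285.28208354 178.1576022 ]
```

View pics/w1.png

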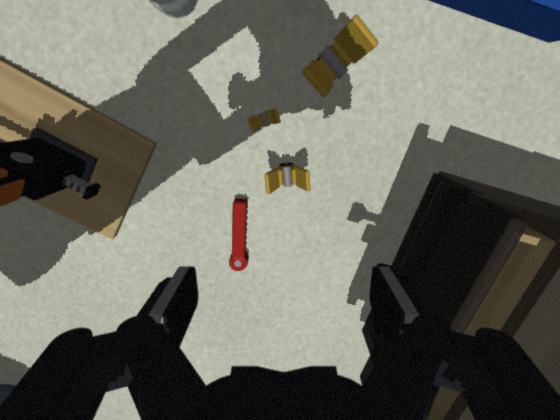

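Run:
```python
import cv2
s=cv2.imread('pics/w1.png')
cv2.imwrite('pics/w1c.png',cv2.resize(s[140:210,240:330],(810,630)[:2] if 0 else (720,560),interpolation=cv2.INTER_CUBIC))
```

```text
(no output)
```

View pics/w1c.png

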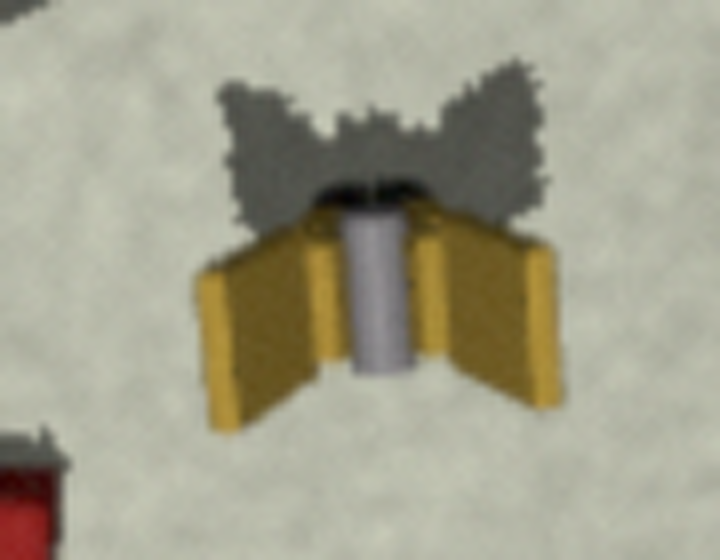

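Run:
```python
from h import *
k=ctrl.calibration('wrist')
C=[(197,275),(212,432),(553,245),(562,405)]
W=np.array([atz(k,(240+u/8,140+v/8),60) for u,v in C]); print(np.round(W,1))
l=(W[0]+W[1])/2;r=(W[2]+W[3])/2; m=(l+r)/2; print('mid',m,'span',np.linalg.norm(r-l),'len',np.linalg.norm(W[1]-W[0]))
d=r-l; print('dir deg',np.degrees(np.arctan2(d[1],d[0])))
R=toolR(); y=R[:,1];print('tool y deg',np.degrees(np.arctan2(y[1],y[0])))
pin=atz(k,(240+380/8,140+290/8),33);print('pin',pin)
print(delta([m[0],m[1],60]))
```

```text
[[ 594.  -310.4   60. ]
 [ 572.6 -318.3   60. ]
 [ 611.5 -356.5   60. ]
 [ 590.  -364.6   60. ]]
mid [ 591.99733118 -337.46829521   60.        ] span 49.42412437406614 len 22.75738071498748
dir deg -69.31828876396516
tool y deg -74.10861766101452
pin [ 592.63219588 -337.50836364   33.        ]
[ -2.21882865   4.84525745 148.63494742]
```

Run:
```python
from h import *
k=ctrl.calibration('wrist'); m=np.array([592,-337.5,0]);y=np.array([.353,-.935,0]);x=np.array([.935,.353,0])
for u in((233,198),(247,198),(240,198),(240,230),(238,262)):
    w=atz(k,u,22)-m; print(u,w@x,w@y)
for u,z in(((265,121),20),((280,112),30),((248,120),30),((304,75),70),((328,95),70)):
    w=atz(k,u,z)-m; print(u,w@x,w@y)
```

```text
(233, 198) -24.497573547586708 -70.87901755276965
(247, 198) -25.96842980581422 -53.20292762102695
(240, 198) -25.23302044714498 -62.04074701212591
(240, 230) -69.05858932906278 -67.77903172244731
(238, 262) -116.0852463311149 -76.68874442783239
(265, 121) 65.70096275511771 -20.90278838028492
(280, 112) 74.64029553054309 -2.3692040076630017
(248, 120) 68.99351463833636 -39.43336642144102
(304, 75) 108.21090963167791 24.311889004333807
(328, 95) 88.10003647652239 46.78215605280661
```

>>> servo_tool:
  xyz:
    - [0, 0, 0]
    - [-5.7, 5.7, 10]
    - [0, 0, 20]
    - [0, 0, 20]
    - [0, 0, 20]
    - [0, 0, 20]
    - [0, 0, 20]
    - [0, 0, 10]
    - [0, 0, 0]
  turn: [-4.7, 0, 0, 0, 0, 0, 0, 0, 0]

```text
time: 3.8
tool_pos: [588.4, -339.1, 86.5]
tool_rot: [-0.002, 0.984, 0.178, -0.001]
wrist_force: [0.6, 0.3, -0.1]
finger_gap: 85.3
```

Run:
```python
from h import *
s=ctrl.get_state();im=snap('wrist','w2');snap('scene','s2')
print(s['time'],s['tool_pos'],s['tool_rot'])
im=cv2.imread('pics/s2.png');cv2.imwrite('pics/s2c.png',cv2.resize(im[270:420,80:280],(800,600)))
```

```text
3.8 [ 588.44385275 -339.09167986   86.47123241] [-0.00152285  0.98406337  0.1778061  -0.00140018]
```

View pics/w2.png

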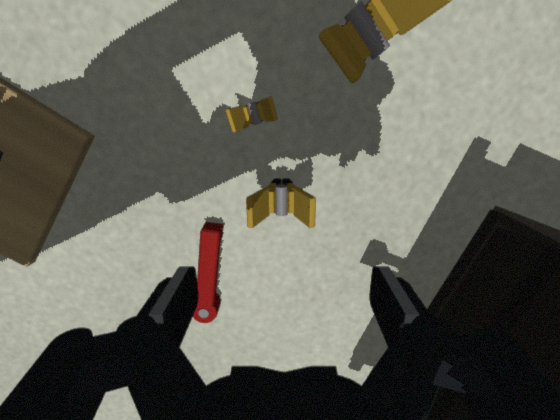

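View pics/s2c.png

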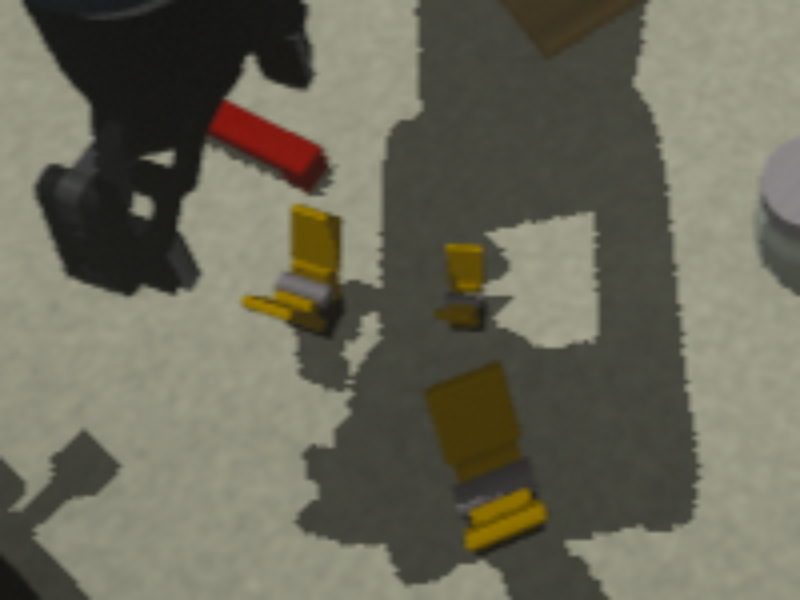

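Run:
```python
from h import *
im=cv2.imread('pics/w2.png')
cv2.imwrite('pics/w2c.png',cv2.resize(im[165:240,235:335],(800,600),interpolation=cv2.INTER_CUBIC))
```

```text
(no output)
```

View pics/w2c.png

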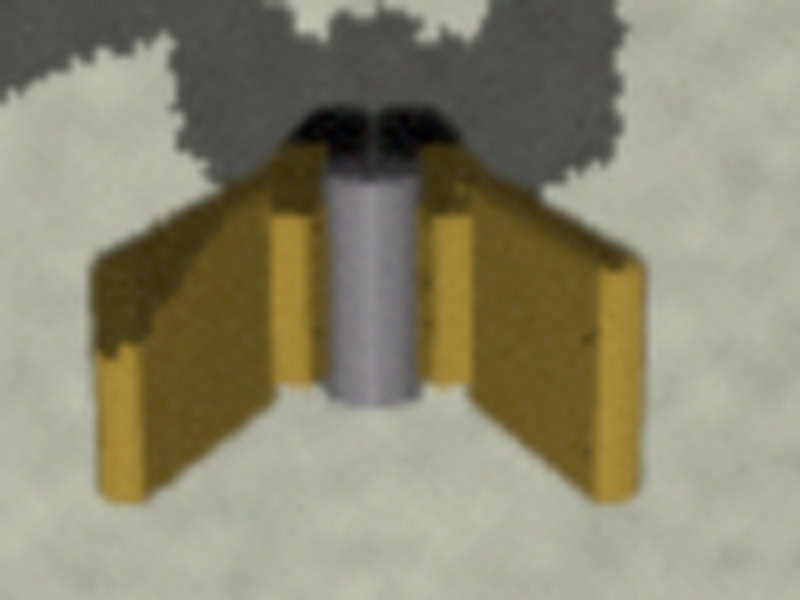

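Run:
```python
from h import *
k=ctrl.calibration('wrist')
C=[(90,258),(100,500),(645,262),(638,500)]
W=np.array([atz(k,(235+u/8,165+v/8),60) for u,v in C])
l=(W[0]+W[1])/2;r=(W[2]+W[3])/2; m=(l+r)/2; print('mid',m,'span',np.linalg.norm(r-l),'len',np.linalg.norm(W[1]-W[0]))
d=r-l; print(np.degrees(np.arctan2(d[1],d[0]))); y=toolR()[:,1];print(np.degrees(np.arctan2(y[1],y[0])))
print(delta([m[0],m[1],36]), proj('wrist',ctrl.get_state()['tool_pos'],k))
```

```text
mid [ 595.67733767 -336.40025658   60.        ] span 50.38389586566039 len 23.801240935686305
-69.65255402340071
-69.46211599948188
[ 6.2865011  -1.48184143 53.35765914] [282.94489644 237.50006044]
```

>>> servo_tool:
  xyz:
    - [3, -1, 0]
    - [3, -0.5, 10]
    - [0, 0, 20]
    - [0, 0, 15]
    - [0, 0, 5]
    - [0, 0, 0]
  turn: [0, 0, 0, 0, 0, 0]

```text
time: 4.5
tool_pos: [594.9, -335.0, 37.5]
tool_rot: [-0.001, 0.984, 0.179, -0.001]
wrist_force: [0.6, 0.1, -0.9]
finger_gap: 85.5
```

>>> servo_tool:
  xyz:
    - [0, 0, 0]
    - [0, 0, 0]
    - [0, 0, 0]
    - [0, 0, 0]
    - [0, 0, 0]
    - [0, 0, 0]
  turn: [0, 0, 0, 0, 0, 0]
  fingers: 0
  squeeze: 35

```text
time: 5.1
tool_pos: [595.6, -335.8, 39.1]
tool_rot: [0.0, 0.984, 0.179, 0.0]
wrist_force: [-0.3, 1.2, 0.1]
finger_gap: 0.4
```

Run:
```python
from h import *
s=ctrl.get_state();im=snap('wrist','w3')
print(s['time'],s['tool_pos'],s['wrist_force'],s['finger_gap'])
```

```text
5.1 [ 595.6367875  -335.76430735   39.08443487] [-0.27801178  1.20557813  0.06704005] 0.39518695943061577
```

View pics/w3.png

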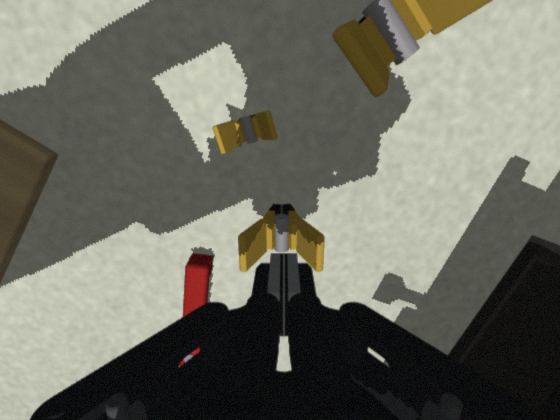

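Run:
```python
from h import *
im=cv2.imread('pics/w3.png')
cv2.imwrite('pics/w3c.png',cv2.resize(im[195:285,220:340],(800,600),interpolation=cv2.INTER_CUBIC))
k=ctrl.calibration('wrist')
s=ctrl.get_state();R=toolR(s)
for x in(-11,11):
  for z in (-40,-19,0): print(x,z,proj('wrist',s['tool_pos']+R@np.array([x,0,z]),k))
for cam in('top','scene'):snap(cam,cam+'3')
im=cv2.imread('pics/scene3.png');cv2.imwrite('pics/s3c.png',cv2.resize(im[270:420,80:280],(800,600)))
```

```text
-11 -40 [282.76211886 287.54537061]
-11 -19 [282.85761088 267.3979749 ]
-11 0 [282.92790229 252.56753164]
11 -40 [282.74761033 251.14017236]
11 -19 [282.8486042  234.24199993]
11 0 [282.92231683 221.90849084]
```

View pics/w3c.png

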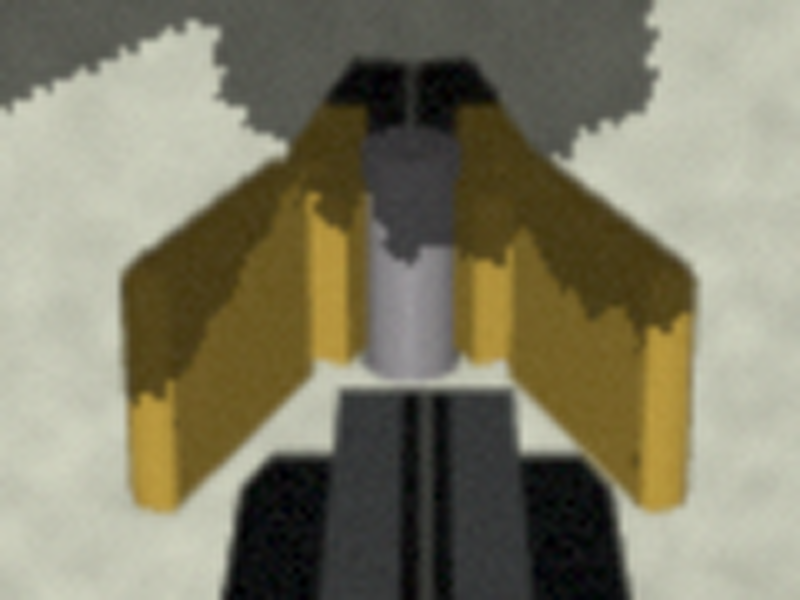

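View pics/s3c.png

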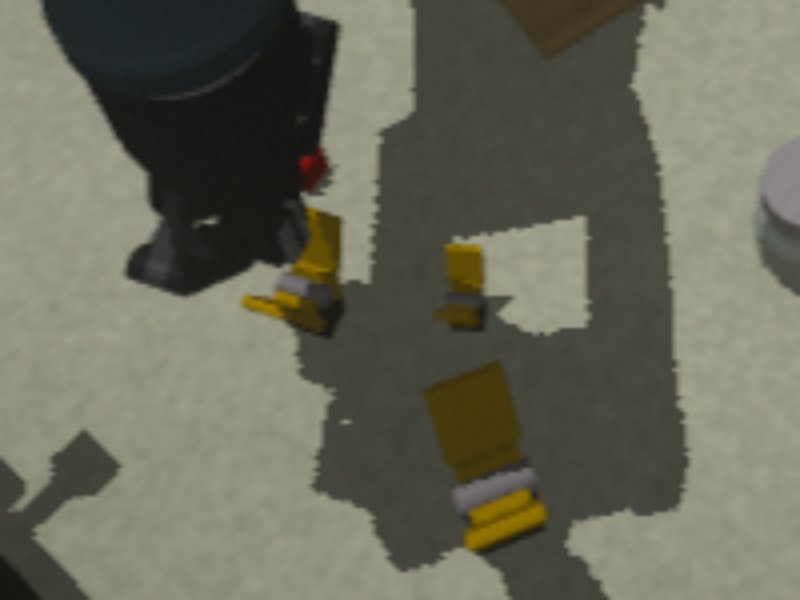

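Run:
```python
from h import *
k=ctrl.calibration('wrist')
C=[(122,270),(135,510),(695,270),(685,505)]
W=np.array([atz(k,(220+u/6.667,195+v/6.667),60) for u,v in C]);l=(W[0]+W[1])/2;r=(W[2]+W[3])/2; m=(l+r)/2
print(m,np.linalg.norm(r-l),np.linalg.norm(W[0]-W[1]))
s=ctrl.get_state();R=toolR(s);print(s['tool_pos'],R)
for c in('scene','top'):
  for x in(-11,0,11): print(c,x,proj(c,s['tool_pos']+R@np.array([x,0,0])),proj(c,s['tool_pos']+R@np.array([x,0,-19])))
  print(proj(c,m),proj(c,[m[0],m[1],31]))
im=cv2.imread('pics/top3.png');cv2.imwrite('pics/t3c.png',cv2.resize(im[140:260,340:480],(700,600)))
```

```text
[ 594.69849136 -335.10204761   60.        ] 49.555660681320326 23.731937527560728
[ 595.55457023 -335.71560908   38.89787165] [[ 9.35944673e-01  3.52147084e-01  3.84629159e-06]
 [ 3.52147084e-01 -9.35944673e-01 -3.02868213e-06]
 [ 2.53337454e-06  4.18913928e-06 -1.00000000e+00]]
scene -11 [148.40575896 338.82563286] [146.2163324  334.04780434]
scene 0 [153.93656196 340.59317274] [151.84385801 335.83498791]
scene 11 [159.49744995 342.3703272 ] [157.50256512 337.63207407]
[151.54878089 334.75163054] [154.72421121 341.9829367 ]
top -11 [406.3039438  212.17617595] [408.15104408 211.18229508]
top 0 [404.65078932 208.41603853] [406.47349821 207.37178836]
top 11 [403.00083968 204.66319062] [404.79924884 203.56876956]
[406.46622431 207.57891945] [403.69955206 209.15985056]
```

View pics/t3c.png

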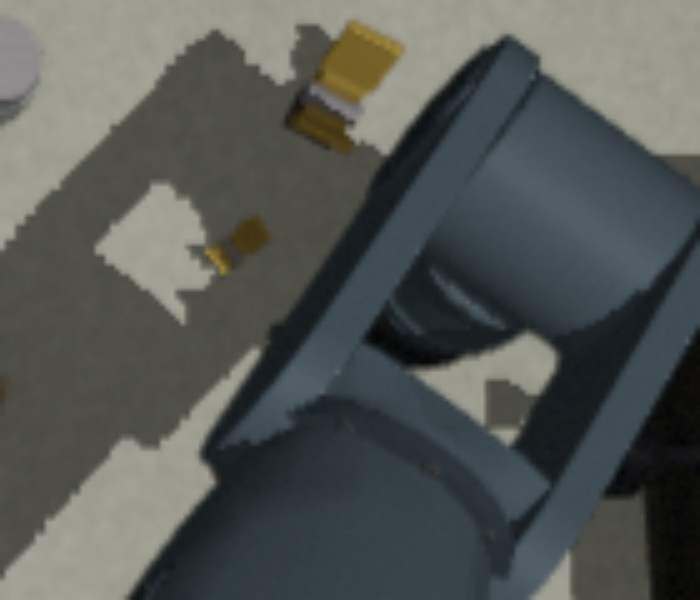

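Run:
```python
from h import *
im=cv2.imread('pics/w1.png')
cv2.imwrite('pics/w1f.png',cv2.resize(im[250:400,140:440],(800,400),interpolation=cv2.INTER_CUBIC))
im=cv2.imread('pics/scene3.png');cv2.imwrite('pics/s3d.png',cv2.resize(im[310:360,110:180],(784,560),interpolation=cv2.INTER_CUBIC))
```

```text
(no output)
```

View pics/w1f.png

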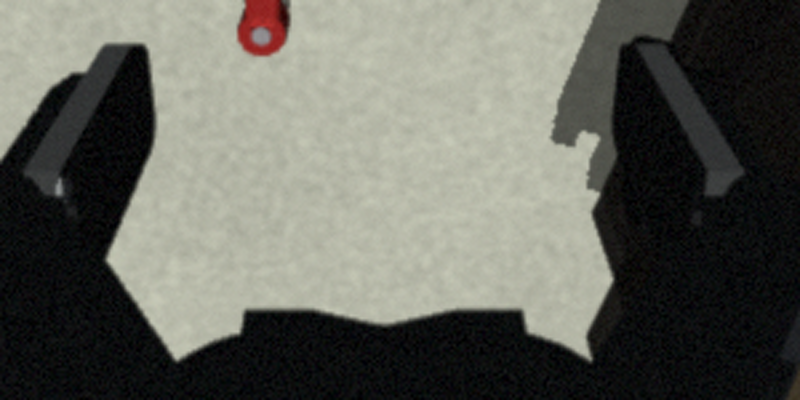

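View pics/s3d.png

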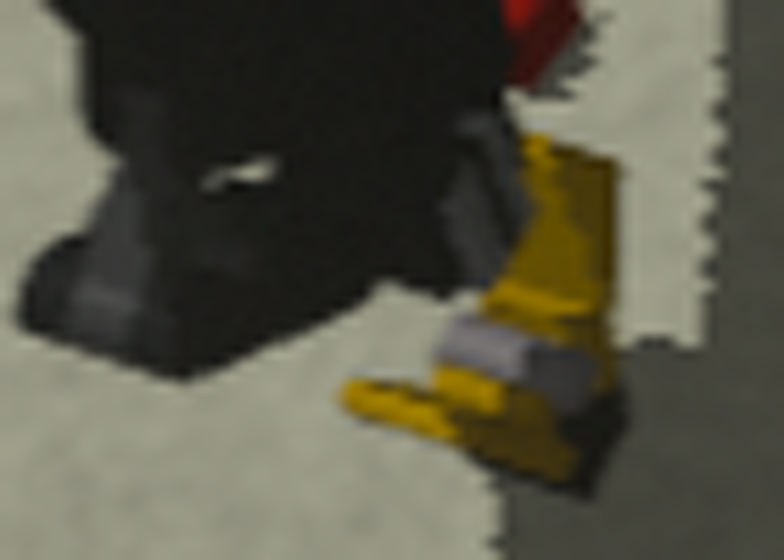

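>>> servo_tool:
  xyz:
    - [0, 0, -20]
    - [0, 0, -30]
    - [0, 0, -30]
    - [0, 0, -20]
    - [0, 0, 0]
    - [0, 0, 0]
  turn: [0, 0, 0, 0, 0, 0]

```text
time: 5.85
tool_pos: [595.6, -335.7, 138.8]
tool_rot: [0.0, 0.984, 0.179, 0.0]
wrist_force: [0.3, 0.3, -0.5]
finger_gap: 0.4
```

Run:
```python
from h import *
s=ctrl.get_state();R=toolR(s);print(s['tool_pos'],s['time'])
kw=ctrl.calibration('wrist');snap('wrist','w4');ks=ctrl.calibration('scene');im=snap('scene','s4')
im=cv2.imread('pics/w4.png');cv2.imwrite('pics/w4c.png',cv2.resize(im[225:315,223:343],(800,600),interpolation=cv2.INTER_CUBIC))
uv=proj('scene',s['tool_pos']);print(uv)
u,v=uv.astype(int);im=cv2.imread('pics/s4.png');cv2.imwrite('pics/s4c.png',cv2.resize(im[v-40:v+20,u-40:u+40],(800,600),interpolation=cv2.INTER_CUBIC));print(u-40,v-40)
```

```text
[ 595.55591495 -335.74569955  138.8342246 ] 5.85
[141.9691777  313.42881338]
101 273
```

View pics/w4c.png

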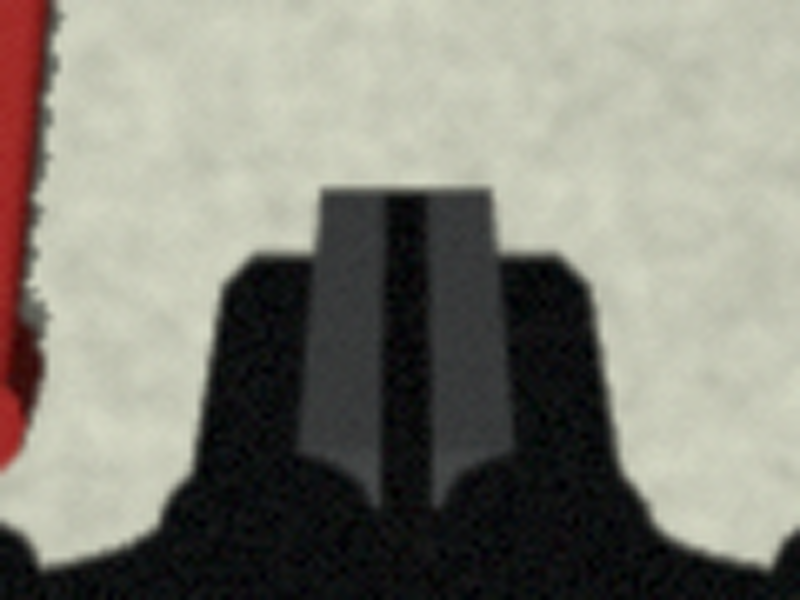

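View pics/s4c.png

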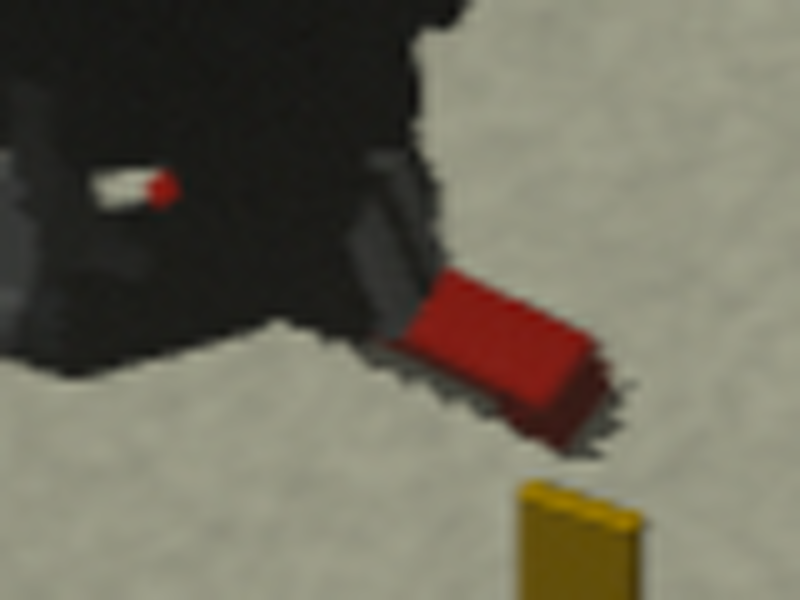

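Run:
```python
from h import *
s=ctrl.get_state();R=toolR(s);kw=ctrl.calibration('wrist');ks=ctrl.calibration('scene')
for uv in ((143,304.8),(143.5,304),(142.5,306)):
    P,e=tri([(kw,(284,253.5)),(ks,uv)]);print(P,e,R.T@(P-s['tool_pos']))
```

```text
[ 603.47412842 -332.66212264  172.78730796] [np.float64(1.454102993453458), np.float64(1.4541029934534127)] [  9.00057211   0.85665262 -35.84166262]
[ 605.0662462  -332.05776141  176.10307357] [np.float64(1.390835526741898), np.float64(1.3908355267419938)] [ 10.69890229   0.8429837  -39.15977668]
[ 601.45364924 -333.4528034   168.20473745] [np.float64(1.7052696600608694), np.float64(1.7052696600606994)] [  6.83747757   0.89715757 -31.25615873]
```

>>> servo_tool:
  xyz:
    - [0, 0, 0]
    - [0, 0, 0]
    - [0, 0, 0]
    - [0, 0, 20]
    - [0, 0, 30]
    - [0, 0, 30]
    - [0, 0, 30]
    - [0, 0, 15]
    - [0, 0, 0]
    - [0, 0, 0]
  turn: [0, 0, 0, 0, 0, 0, 0, 0, 0, 0]
  fingers: 1

```text
time: 6.95
tool_pos: [596.1, -336.1, 14.7]
tool_rot: [0.0, 0.984, 0.179, 0.0]
wrist_force: [0.9, -1.2, 0.7]
finger_gap: 85.3
```

Run:
```python
from h import *
s=ctrl.get_state();print(s['tool_pos'],s['time'],s['wrist_force'])
snap('wrist','w5');im=snap('scene','s5')
im=cv2.imread('pics/s5.png');cv2.imwrite('pics/s5c.png',cv2.resize(im[285:375,80:200],(800,600),interpolation=cv2.INTER_CUBIC))
```

```text
[ 596.08558166 -336.14289409   14.73949399] 6.95 [ 0.91641723 -1.17164325  0.73842847]
```

View pics/w5.png

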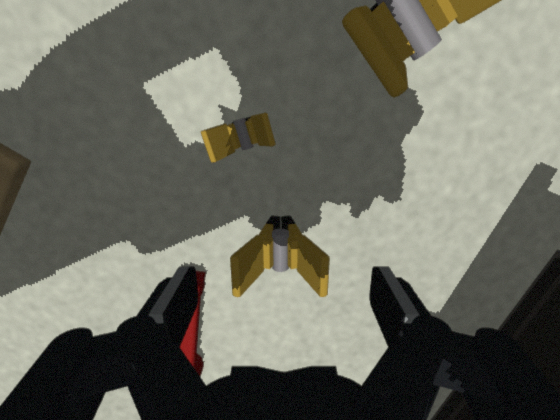

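View pics/s5c.png

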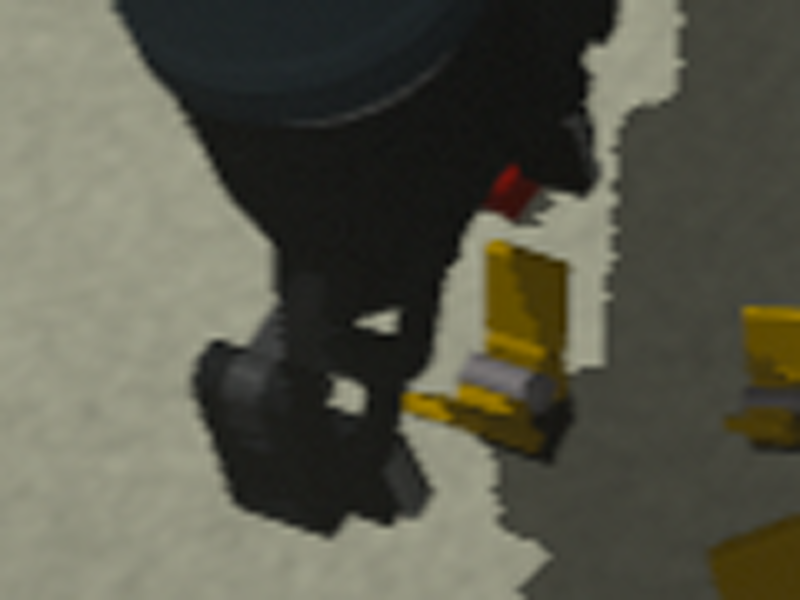

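>>> servo_tool:
  xyz:
    - [0, 0, 7]
    - [0, 0, 7]
    - [0, 0, 6]
    - [0, 0, 0]
    - [0, 0, 0]
  turn: [0, 0, 0, 0, 0]

```text
time: 7.55
tool_pos: [595.3, -335.5, -6.6]
tool_rot: [-0.0, 0.984, 0.179, -0.0]
wrist_force: [0.3, 0.7, 0.0]
finger_gap: 85.4
```

Run:
```python
from h import *
s=ctrl.get_state();print(s['tool_pos'],s['time'],s['wrist_force'])
snap('wrist','w6');im=snap('scene','s6')
im=cv2.imread('pics/s6.png');cv2.imwrite('pics/s6c.png',cv2.resize(im[285:375,80:200],(800,600),interpolation=cv2.INTER_CUBIC))
```

```text
[ 595.29572119 -335.49280028   -6.57772054] 7.55 [0.31596099 0.70994519 0.03998694]
```

View pics/w6.png

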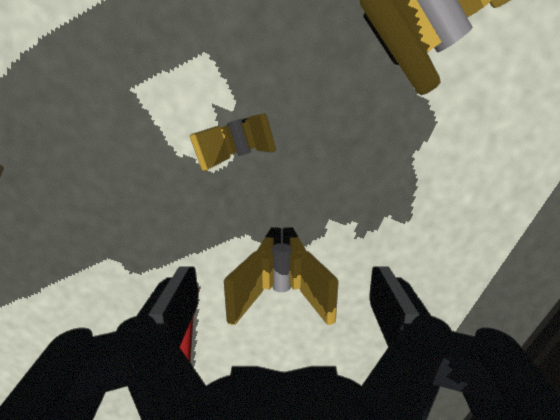

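View pics/s6c.png

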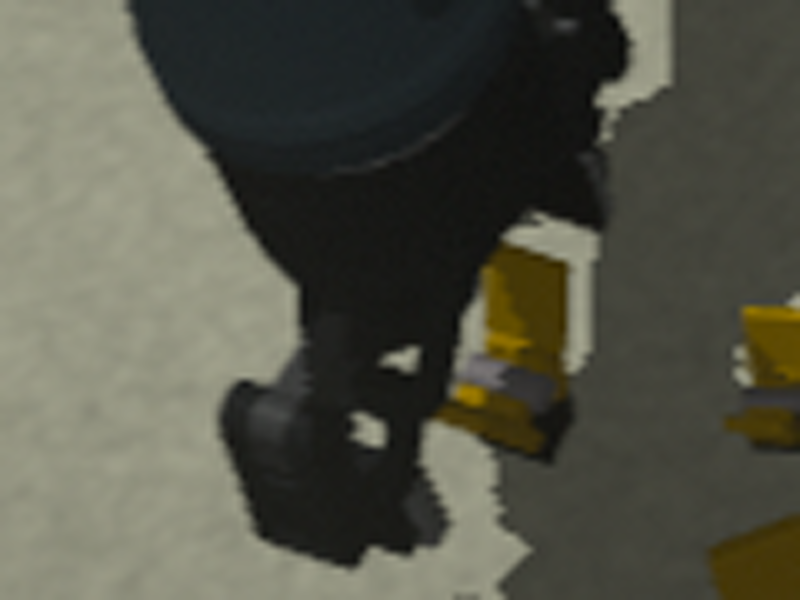

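>>> servo_tool:
  xyz:
    - [0, 0, 0]
    - [0, 0, 0]
    - [0, 0, 0]
    - [0, 0, 0]
    - [0, 0, 0]
    - [0, 0, 0]
    - [0, 0, 0]
  turn: [0, 0, 0, 0, 0, 0, 0]
  fingers: 0
  squeeze: 35

```text
time: 8.35
tool_pos: [596.7, -335.8, -4.3]
tool_rot: [0.0, 0.984, 0.179, 0.001]
wrist_force: [-1.2, 4.5, 9.4]
finger_gap: 22.6
```

Run:
```python
from h import *
s=ctrl.get_state();print(s['tool_pos'],s['time'],s['wrist_force'])
snap('wrist','w7');im=snap('scene','s7')
im=cv2.imread('pics/s7.png');cv2.imwrite('pics/s7c.png',cv2.resize(im[285:375,80:200],(800,600),interpolation=cv2.INTER_CUBIC))
```

```text
[ 596.71364543 -335.75982669   -4.32088133] 8.35 [-1.17212627  4.53872858  9.40569274]
```

View pics/w7.png

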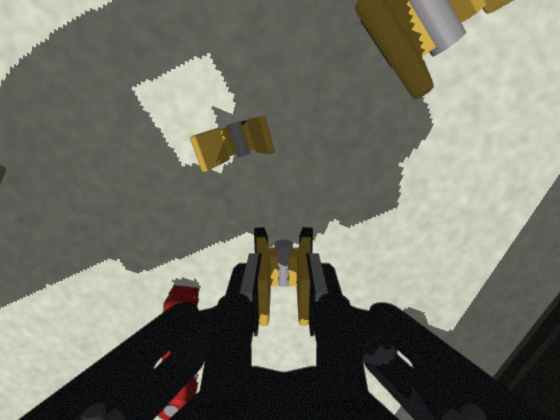

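View pics/s7c.png

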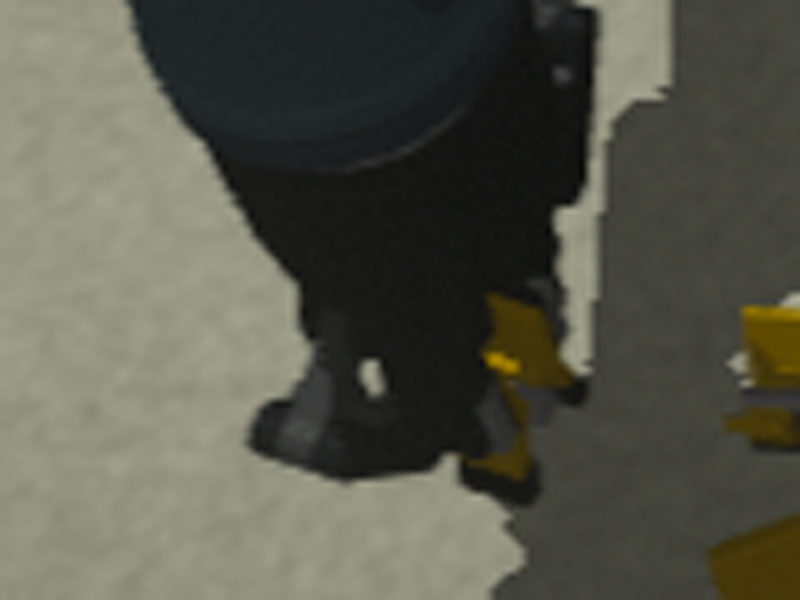

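>>> servo_tool:
  xyz:
    - [0, 0, -3]
    - [0, 0, -10]
    - [0, 0, -25]
    - [0, 0, -30]
    - [0, 0, -30]
    - [0, 0, -30]
    - [0, 0, -25]
    - [0, 0, -15]
    - [0, 0, 0]
    - [0, 0, 0]
  turn: [0, 0, 0, 0, 0, 0, 0, 0, 0, 0]

```text
time: 9.45
tool_pos: [595.1, -335.5, 160.9]
tool_rot: [-0.0, 0.984, 0.179, -0.0]
wrist_force: [0.5, 0.1, -1.6]
finger_gap: 22.5
```

Run:
```python
from h import *
s=ctrl.get_state();print(s['tool_pos'],s['time'],s['wrist_force'],s['finger_gap'])
k=ctrl.calibration('wrist');snap('wrist','w8');im=snap('scene','s8')
print([(round(d['p'],2),np.round(d['location'],1).tolist()) for d in ctrl.spot_point('clip','wrist')])
print([(round(d['p'],2),np.round(d['location'],1).tolist()) for d in ctrl.spot_point('clip','scene')])
R=toolR(s)
for z in(-60,-40,-20,0): print(z,proj('wrist',s['tool_pos']+R@np.array([0,0,z]),k),proj('scene',s['tool_pos']+R@np.array([0,0,z])))
im=cv2.imread('pics/s8.png');u,v=proj('scene',s['tool_pos']).astype(int);print(u,v);cv2.imwrite('pics/s8c.png',cv2.resize(im[v-60:v+15,u-50:u+50],(800,600),interpolation=cv2.INTER_CUBIC))
```

```text
[ 595.10651534 -335.48733946  160.9443608 ] 9.45 [ 0.54836334  0.09353946 -1.6117708 ] 22.51045772348572
[(0.97, [281.3, 261.7]), (0.95, [261.5, 118.8]), (0.88, [345.3, 58.7])]
[(0.97, [203.0, 391.9]), (0.96, [133.9, 293.8]), (0.73, [194.6, 346.7])]
-60 [282.65778034 292.27808182] [130.00859863 286.12359753]
-40 [282.77490327 269.74266753] [133.11210288 293.17022397]
-20 [282.86746391 251.93323876] [136.07751724 299.90331197]
0 [282.94245555 237.50423117] [138.91385756 306.34333236]
138 306
```

View pics/w8.png

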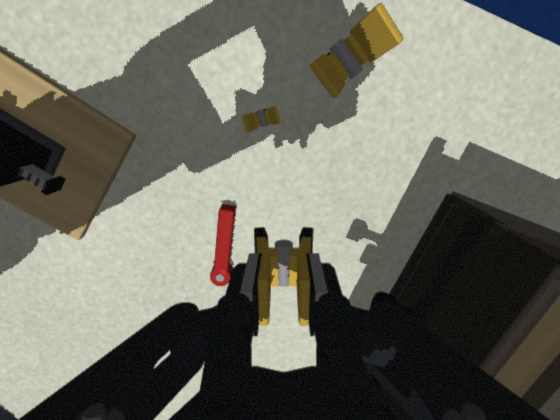

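View pics/s8c.png

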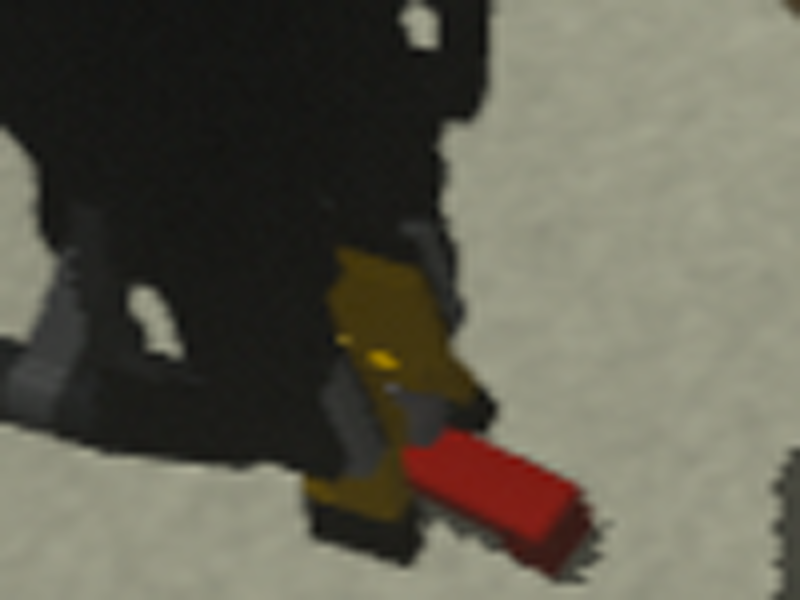

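Run:
```python
from h import *
k=ctrl.calibration('top');ks=ctrl.calibration('scene')
f=lambda u,v:(180+u/4.647,170+v/4.6455)
for a,b,z in (((285,108),(748,212),12),((35,312),(700,462),12),((748,212),(700,462),12),((297,145),(255,325),20),((283,120),(238,318),92)):
    A=atz(k,f(*a),z);B=atz(k,f(*b),z);d=B-A;print(np.round(A,1),np.round(B,1),np.linalg.norm(d),np.degrees(np.arctan2(d[1],d[0])))
print(atz(k,(234.7,214.3),92),atz(ks,(299.2,173),92))
```

```text
[650.9 103.9  12. ] [ 583.2 -167.1   12. ] 279.34735255584275 -104.03041048673988
[533.4 250.8  12. ] [ 437.7 -133.4   12. ] 395.99483142389016 -103.98092927043628
[ 583.2 -167.1   12. ] [ 437.7 -133.4   12. ] 149.29763058907417 166.95731786009458
[627.3  96.7  20. ] [522.3 122.5  20. ] 108.17431327879044 166.21304322408685
[629.9 100.7  92. ] [520.  126.9  92. ] 112.88663022425806 166.60280703646868
[582.07191949 117.28560455  92.        ] [575.20349531 133.50631471  92.        ]
```

>>> servo_tool:
  xyz:
    - [0, 0, -20]
    - [0, 0, -20]
    - [5, -14, 0]
    - [9, -28, 0]
    - [9, -28, 0]
    - [9, -28, 0]
    - [9, -28, 0]
    - [9, -28, 0]
    - [10, -28, 0]
    - [10, -28, 0]
    - [10, -28, 0]
    - [10, -28, 0]
    - [10, -28, 0]
    - [10, -28, 0]
    - [10, -28, 0]
    - [10, -28, 0]
    - [9, -28, 0]
    - [8, -22, 0]
    - [0, 0, 0]
  turn: [0, 0, 0, 0, 0, 0, 0, 0, 0, 0, 0, 0, 0, 0, 0, 0, 0, 0, 0]

```text
time: 11.55
tool_pos: [580.5, 120.3, 200.1]
tool_rot: [-0.001, 0.984, 0.181, -0.001]
wrist_force: [0.2, -0.6, -0.8]
finger_gap: 22.4
```

>>> servo_tool:
  xyz:
    - [0, 0, 0]
    - [0, 0, 0]
    - [0, 0, 0]
    - [0, 0, 0]
    - [0, 0, 0]
    - [0, 0, 0]
    - [0, 0, 0]
  turn: [5, 7, 8, 8, 6.6, 0, 0]

```text
time: 12.25
tool_pos: [581.8, 116.4, 201.0]
tool_rot: [0.0, 0.993, -0.12, -0.001]
wrist_force: [0.0, 1.0, 0.4]
finger_gap: 22.7
```

Run:
```python
from h import *
s=ctrl.get_state();print(s['tool_pos'],s['time'],s['wrist_force'],s['finger_gap'],s['joints'])
y=toolR(s)[:,1];print(np.degrees(np.arctan2(y[1],y[0])))
snap('wrist','w9');snap('scene','s9')
```

```text
[581.80497177 116.41333914 200.99969969] 12.25 [0.02410891 1.01970548 0.35437293] 22.65427267907651 [-2.30788533e-03  2.15393908e-01  1.54958795e+00 -1.26137624e-04
  1.37788160e+00  1.80963877e+00]
-103.81549143349615
```

View pics/w9.png

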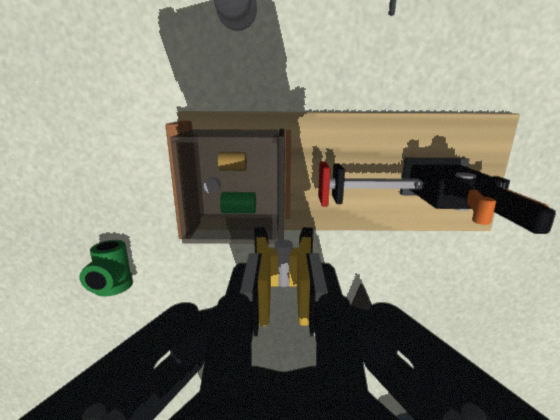

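View pics/s9.png

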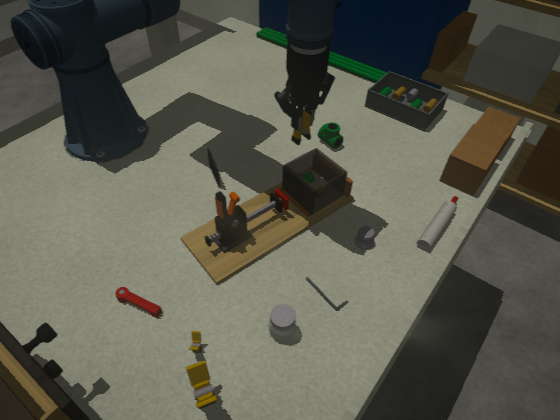

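Run:
```python
from h import *
print([(round(d['p'],2),np.round(d['location'],1).tolist()) for d in ctrl.spot_point('edge_mid','wrist')])
im=cv2.imread('pics/w9.png');cv2.imwrite('pics/w9c.png',cv2.resize(im[115:250,160:340],(800,600),interpolation=cv2.INTER_CUBIC))
```

```text
[(0.63, [277.9, 194.3])]
```

View pics/w9c.png

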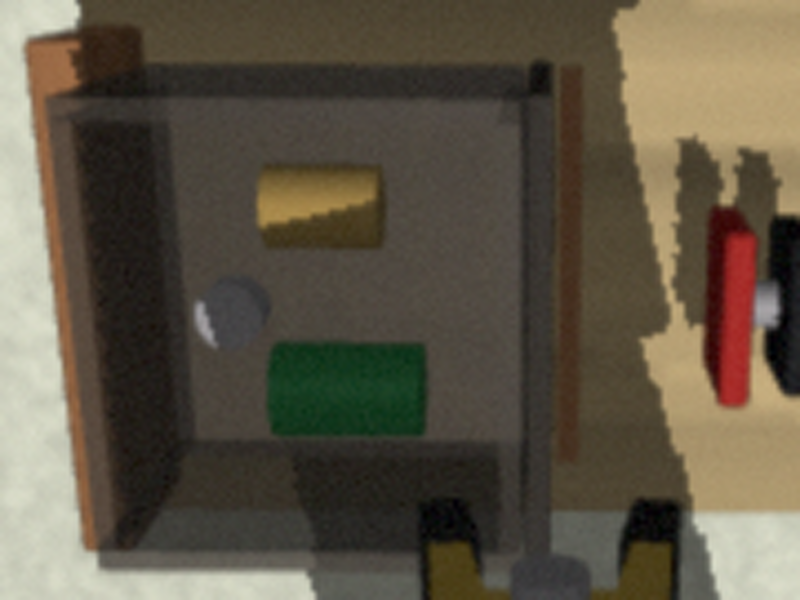

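```bash
cat > ov.py <<'E'
from h import *
import sys
def overlay(P0,yaw,imgs,tag,kw=None):
    c,s_=np.cos(yaw),np.sin(yaw); R=np.array([[c,-s_,0],[s_,c,0],[0,0,1]])
    for cam,fn,(x0,y0,w,h,sc) in imgs:
        k=ctrl.calibration(cam) if cam!='wrist' or kw is None else kw
        im=cv2.resize(cv2.imread(fn)[y0:y0+h,x0:x0+w],None,fx=sc,fy=sc,interpolation=cv2.INTER_CUBIC)
        def L(a,b,col):
            q=[proj(cam,np.array(P0)+R@np.array(t,float),k) for t in(a,b)]
            q=[tuple(((p-[x0,y0]+0.5)*sc).astype(int)) for p in q]
            cv2.line(im,tuple(map(int,q[0])),tuple(map(int,q[1])),col,1)
        for z,col in((0,(0,255,255)),(-80,(255,0,255))):
            B=[(-55,-6,z),(55,-6,z),(55,94,z),(-55,94,z)]
            for i in range(4): L(B[i],B[(i+1)%4],col)
        L((-55,0,0),(55,0,0),(0,255,0));L((0,-10,0),(0,10,0),(0,255,0))
        for sgn in(-1,1):L((sgn*75,-250,-80),(sgn*75,100,-80),(255,255,0))
        cv2.imwrite(f'pics/ov_{tag}_{cam}.png',im)
E
python3 - <<'E'
from ov import *
k=ctrl.calibration('wrist')
print(atz(k,(277.9,194.3),92))
for v in (129.6,136.8,242.8): print(v,atz(k,(278.4,v),92))
P=[578,116,92]
overlay(P,np.radians(-14),[('wrist','pics/w9.png',(150,100,200,150,4)),('top','pics/top0.png',(180,170,170,110,4.6)),('scene','pics/scene0.png',(230,130,140,105,5.7))],'a')
E
```

```text
[579.64005828 122.7735912   92.        ]
129.6 [640.48678959 106.88689959  92.        ]
136.8 [634.1154351  108.49654593  92.        ]
242.8 [527.64772278 135.39433731  92.        ]
```

View pics/ov_a_wrist.png

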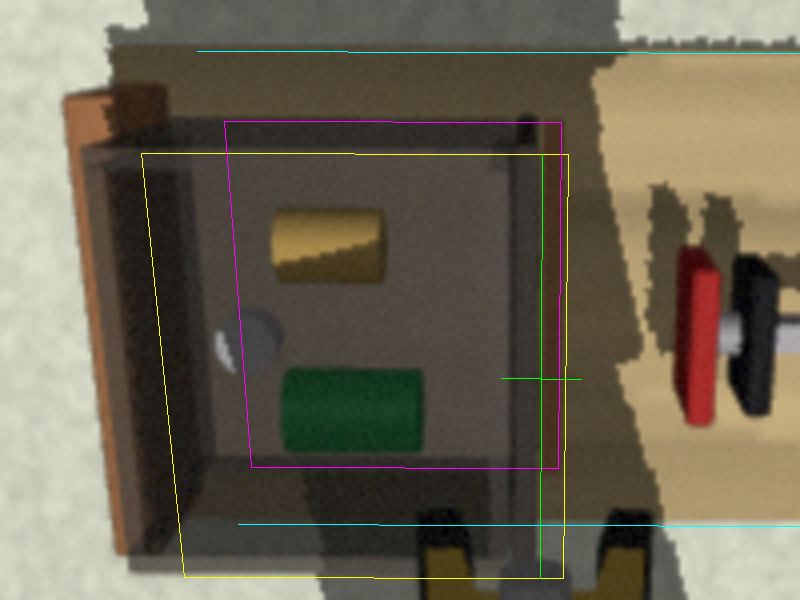

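View pics/ov_a_top.png

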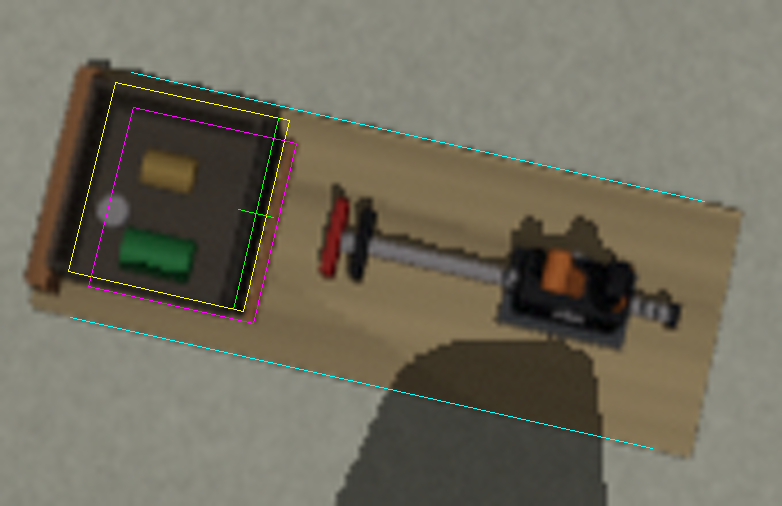

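View pics/ov_a_scene.png

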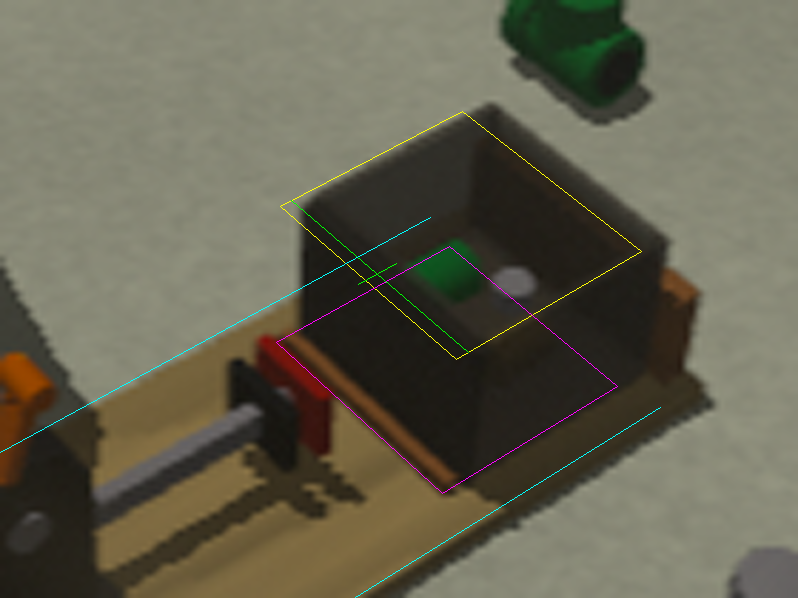

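Run:
```python
from ov import *
P=[581.5,122.8,92]
overlay(P,np.radians(-14),[('wrist','pics/w9.png',(150,100,200,150,4)),('top','pics/top0.png',(180,170,170,110,4.6)),('scene','pics/scene0.png',(230,130,140,105,5.7))],'b')
```

```text
(no output)
```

View pics/ov_b_wrist.png

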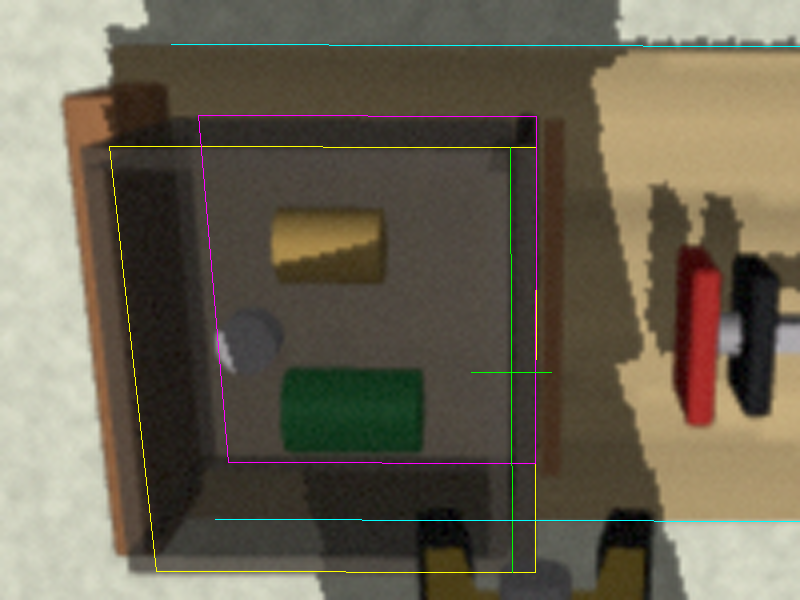

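View pics/ov_b_top.png

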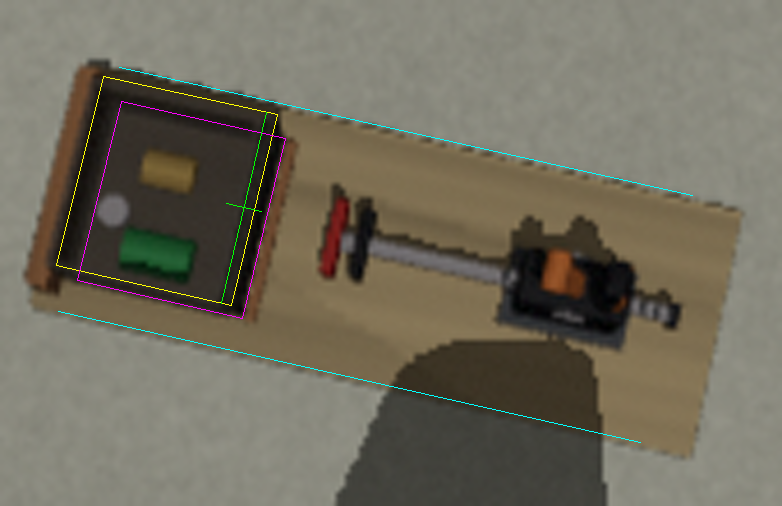

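View pics/ov_b_scene.png

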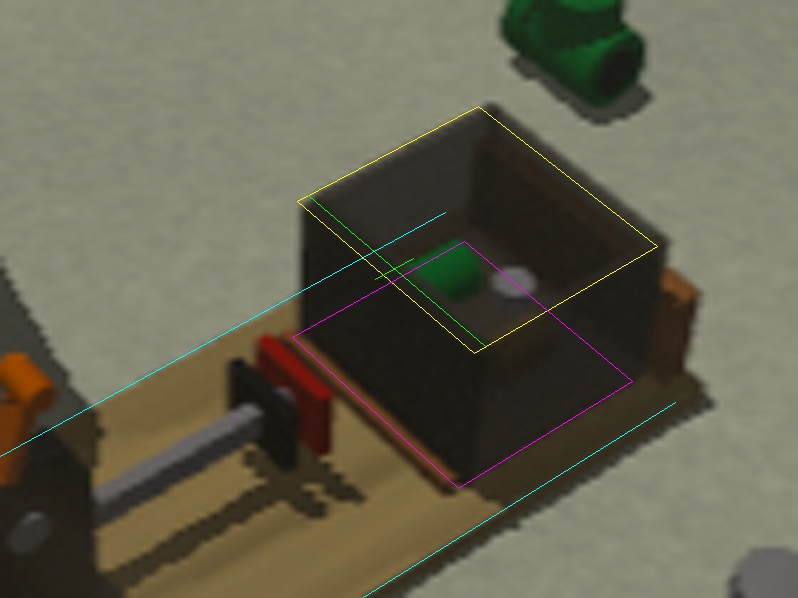

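>>> servo_tool:
  xyz:
    - [-1, -3, 0]
    - [-1, -3.5, 0]
    - [0, 0, 15]
    - [0, 0, 25]
    - [0, 0, 25]
    - [0, 0, 15]
    - [0, 0, 8]
    - [0, 0, 0]
    - [0, 0, 0]
  turn: [0, 0, 0, 0, 0, 0, 0, 0, 0]

```text
time: 13.3
tool_pos: [582.7, 123.4, 114.6]
tool_rot: [-0.0, 0.993, -0.122, 0.001]
wrist_force: [0.4, -0.4, -0.1]
finger_gap: 22.4
```

Run:
```python
from h import *
s=ctrl.get_state();print(s['tool_pos'],s['time'],s['wrist_force'],s['finger_gap'])
kw=ctrl.calibration('wrist');snap('wrist','w10');snap('scene','s10')
im=cv2.imread('pics/s10.png');cv2.imwrite('pics/s10c.png',cv2.resize(im[130:220,250:370],(800,600),interpolation=cv2.INTER_CUBIC))
from ov import *
overlay([581.5,122.8,92],np.radians(-14),[('wrist','pics/w10.png',(150,120,260,195,3))],'c',kw)
```

```text
[582.73332224 123.43911304 114.62291072] 13.3 [ 0.44758243 -0.42269451 -0.06678877] 22.35887337774065
```

View pics/ov_c_wrist.png

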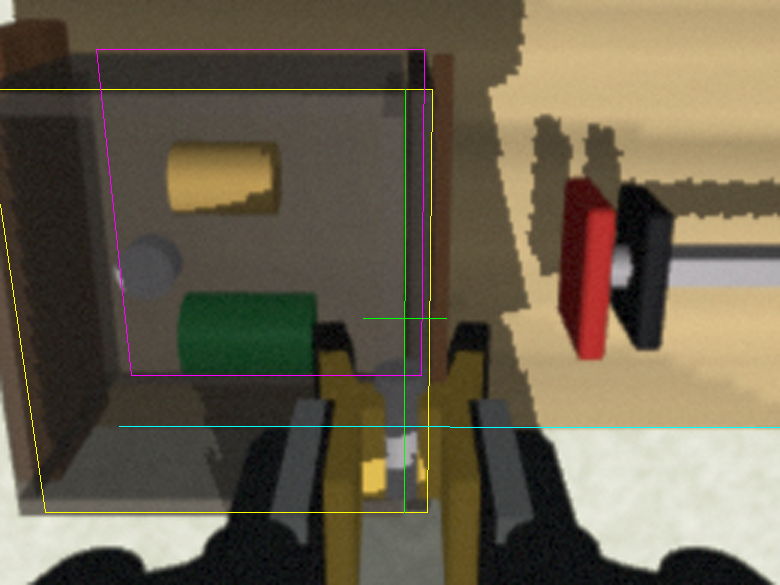

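View pics/s10c.png

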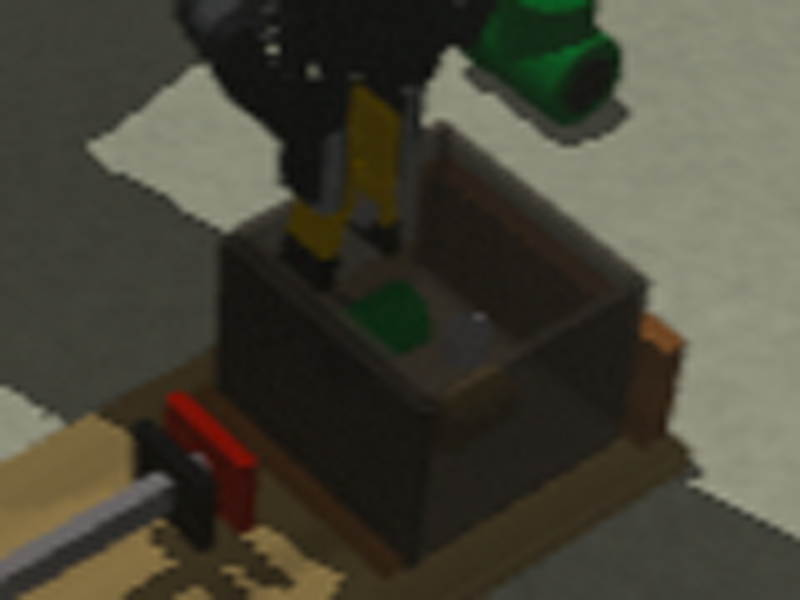

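>>> servo_tool:
  xyz:
    - [0, 1, 8]
    - [0, 0, 10]
    - [0, 0, 10]
    - [0, 0, 8]
    - [0, 0, 6]
    - [0, 0, 3]
    - [0, 0, 0]
    - [0, 0, 0]
  turn: [0, 0, 0, 0, 0, 0, 0, 0]

```text
time: 14.2
tool_pos: [582.1, 122.5, 69.1]
tool_rot: [-0.0, 0.993, -0.122, 0.0]
wrist_force: [-0.9, 0.7, -0.0]
finger_gap: 22.7
```

Run:
```python
from h import *
s=ctrl.get_state();print(s['tool_pos'],s['time'],s['wrist_force'],s['finger_gap'])
kw=ctrl.calibration('wrist');snap('wrist','w11');snap('scene','s11')
im=cv2.imread('pics/s11.png');cv2.imwrite('pics/s11c.png',cv2.resize(im[130:220,250:370],(800,600),interpolation=cv2.INTER_CUBIC))
```

```text
[582.08932222 122.47190899  69.13318304] 14.2 [-0.91249105  0.69415445 -0.02947819] 22.739003614555017
```

View pics/w11.png

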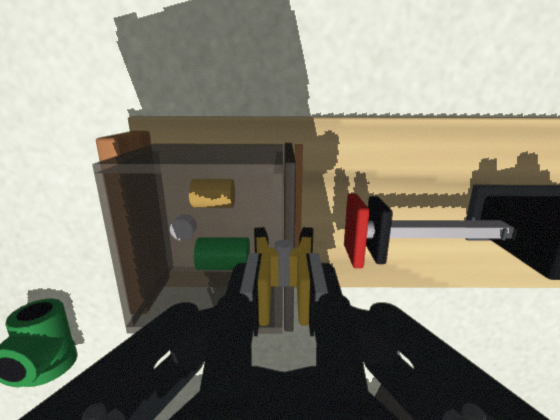

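View pics/s11c.png

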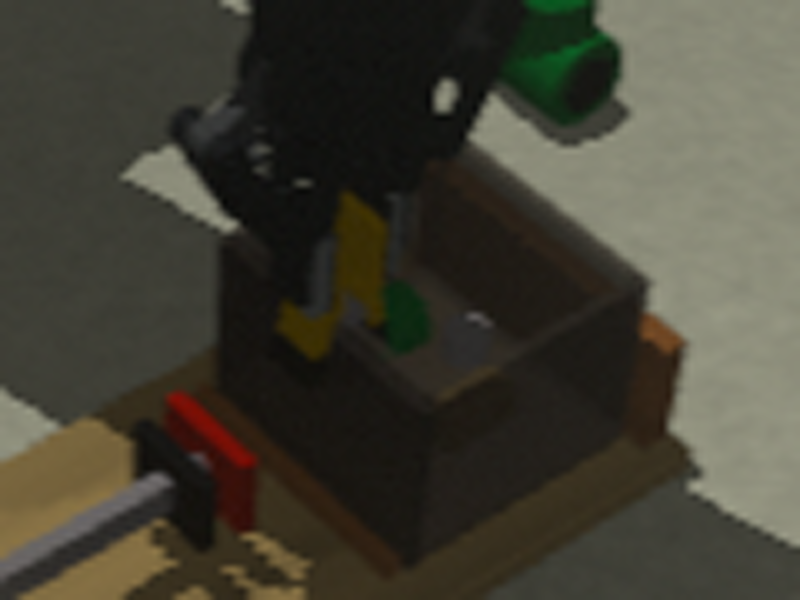

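>>> servo_tool:
  xyz:
    - [0, 0, 0]
    - [0, 0, 0]
    - [0, 0, 0]
    - [0, 0, 0]
    - [0, 0, 0]
    - [0, 0, 0]
    - [0, 0, 0]
  turn: [0, 0, 0, 0, 0, 0, 0]
  fingers: 1

```text
time: 15.0
tool_pos: [581.8, 122.4, 68.9]
tool_rot: [-0.0, 0.993, -0.122, 0.0]
wrist_force: [-0.2, -0.1, -0.1]
finger_gap: 85.3
```

>>> servo_tool:
  xyz:
    - [0, 0, -15]
    - [0, 0, -30]
    - [0, 0, -40]
    - [0, 0, -40]
    - [0, 0, -40]
    - [0, 0, -15]
    - [0, 0, 0]
  turn: [0, 0, 0, 0, 0, 0, 0]

```text
time: 15.7
tool_pos: [583.6, 122.5, 252.9]
tool_rot: [-0.0, 0.993, -0.122, 0.003]
wrist_force: [0.7, -1.4, -0.0]
finger_gap: 85.3
```

Run:
```python
from h import *
s=ctrl.get_state();print(s['tool_pos'],s['time'],s['wrist_force'],s['finger_gap'])
kw=ctrl.calibration('wrist');snap('wrist','w12');snap('scene','s12')
im=cv2.imread('pics/s12.png');cv2.imwrite('pics/s12c.png',cv2.resize(im[130:220,250:370],(800,600),interpolation=cv2.INTER_CUBIC))
for t in('edge_mid','clip_ears','grip_mid','trigger'):
  for c in('wrist','scene'): print(t,c,[(round(d['p'],2),np.round(d['location'],1).tolist()) for d in ctrl.spot_point(t,c)][:3])
```

```text
[583.62438801 122.5000109  252.92569768] 15.7 [ 0.7449791  -1.44786052 -0.02629324] 85.32153147907424
edge_mid wrist [(0.91, [284.2, 179.4])]
edge_mid scene [(0.81, [298.3, 172.4])]
clip_ears wrist [(0.78, [287.2, 187.2])]
clip_ears scene [(0.83, [202.5, 382.6]), (0.54, [299.5, 168.9]), (0.51, [197.7, 342.9])]
grip_mid wrist [(0.66, [485.4, 190.5])]
grip_mid scene [(0.98, [226.5, 200.5])]
trigger wrist [(0.67, [452.3, 183.8]), (0.52, [247.8, 20.5])]
trigger scene [(0.52, [228.0, 210.5])]
```

View pics/w12.png

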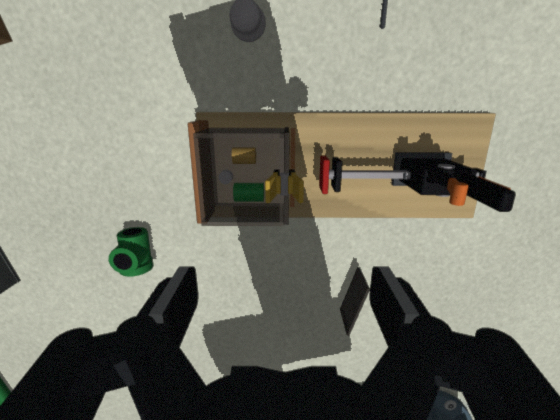

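View pics/s12c.png

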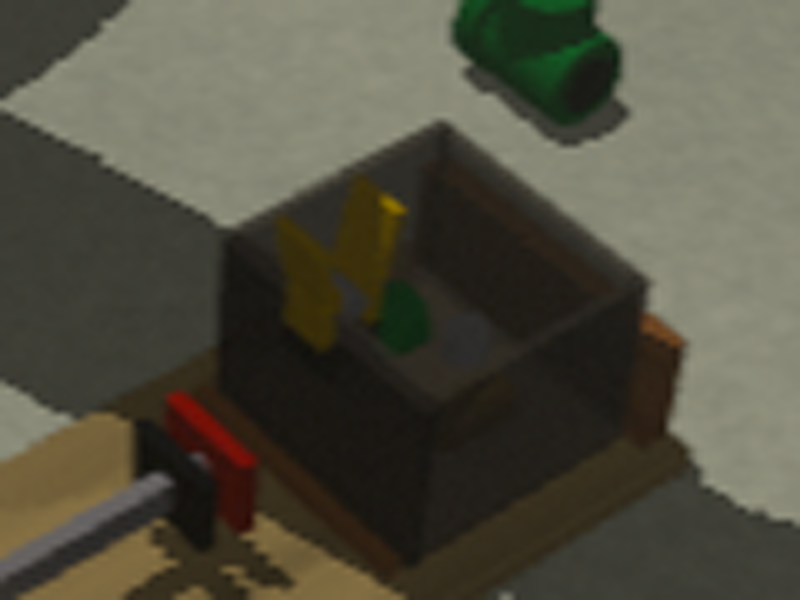

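Run:
```python
from h import *
kw=ctrl.calibration('wrist');ks=ctrl.calibration('scene')
P,e=tri([(kw,(485.4,190.5)),(ks,(226.5,200.5))]);print(P,e)
print(atz(kw,(485.4,190.5),140),atz(ks,(226.5,200.5),140))
E0=np.array([581.5,122.8,0]);y=np.array([.242,.970,0]);x=np.array([.970,-.242,0])
for Q in(P,atz(kw,(485.4,190.5),140),atz(ks,(226.5,200.5),140)): print((Q-E0)@x,(Q-E0)@y)
im=cv2.imread('pics/w12.png');cv2.imwrite('pics/w12c.png',cv2.resize(im[140:220,390:520],(780,480),interpolation=cv2.INTER_CUBIC))
im=cv2.imread('pics/s12.png');cv2.imwrite('pics/s12d.png',cv2.resize(im[180:255,190:290],(800,600),interpolation=cv2.INTER_CUBIC))
P,e=tri([(kw,(287.2,187.2)),(ks,(299.5,168.9))]);print('clip',P,(P-E0)@x,(P-E0)@y)
```

```text
[536.36216728 -68.77888265 143.62814375] [np.float64(1.0268009344652378), np.float64(1.0268009344652)]
[533.61337947 -71.40944969 140.        ] [535.12079259 -66.5953315  140.        ]
2.5783918615862795 -196.75487169263806
0.5486649128821662 -199.97172837174756
0.8458390388404297 -194.93723974474236
clip [581.04028712 119.78594092 119.62409795] 0.28348080905332773 -3.034887825727653
```

View pics/w12c.png

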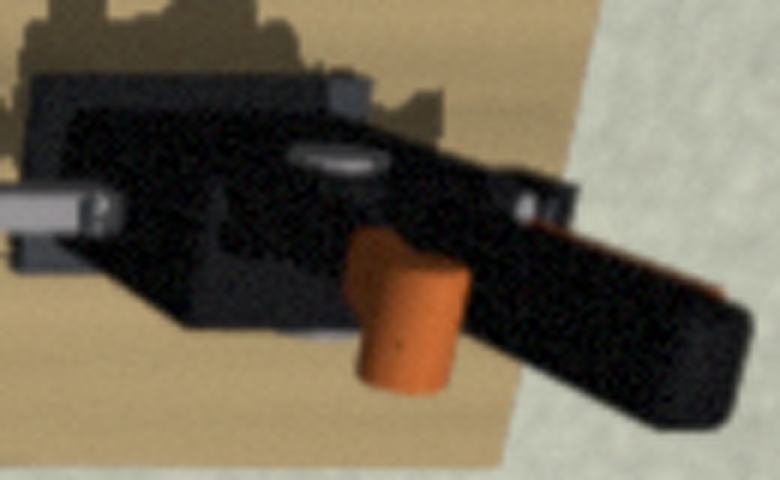

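View pics/s12d.png

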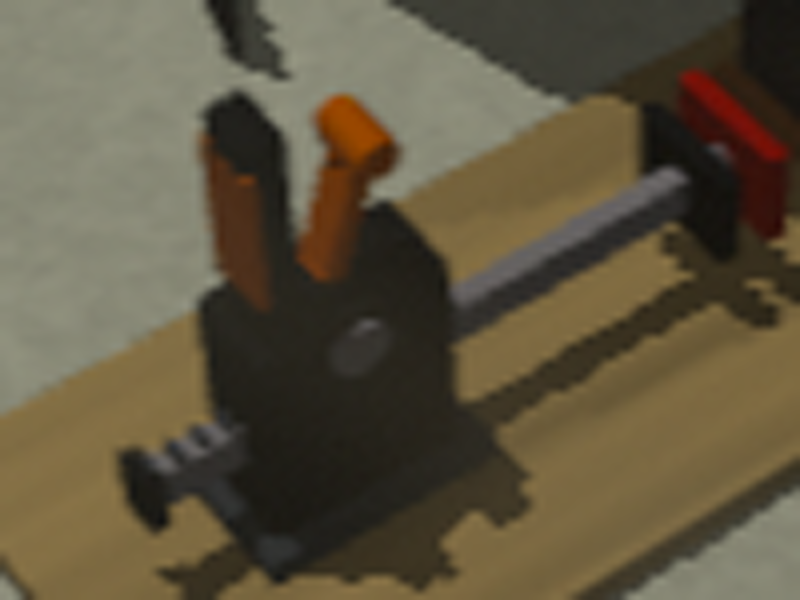

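>>> servo_tool:
  xyz:
    - [0, 17, 0]
    - [-1, 30, 0]
    - [-1, 35, 0]
    - [0, 35, 0]
    - [0, 35, 0]
    - [0, 30, 0]
    - [0, 15, 0]
    - [0, 0, 0]
    - [0, 0, 0]
  turn: [0, 0, 0, 0, 0, 0, 0, 0, 0]

```text
time: 17.1
tool_pos: [532.3, -68.0, 248.9]
tool_rot: [-0.0, 0.993, -0.122, 0.0]
wrist_force: [-0.1, 0.1, -0.3]
finger_gap: 85.8
```

Run:
```python
from h import *
s=ctrl.get_state();print(s['tool_pos'],s['time'],s['wrist_force'],s['finger_gap'])
y=toolR(s)[:,1];print(np.degrees(np.arctan2(y[1],y[0])))
kw=ctrl.calibration('wrist');snap('wrist','w13');
for t in('grip_mid','trigger'):
  print(t,[(round(d['p'],2),np.round(d['location'],1).tolist()) for d in ctrl.spot_point(t,'wrist')][:3])
print(proj('wrist',[533.8,-68.3,140],kw))
im=cv2.imread('pics/w13.png');cv2.imwrite('pics/w13c.png',cv2.resize(im[120:240,220:380],(800,600),interpolation=cv2.INTER_CUBIC))
```

```text
[532.30163889 -67.99680741 248.9059163 ] 17.1 [-0.13137247  0.13404662 -0.30899761] 85.75086869479168
-104.02067934667576
grip_mid [(0.78, [289.4, 190.7])]
trigger [(0.65, [277.6, 181.0])]
[283.37269367 189.21619736]
```

View pics/w13.png

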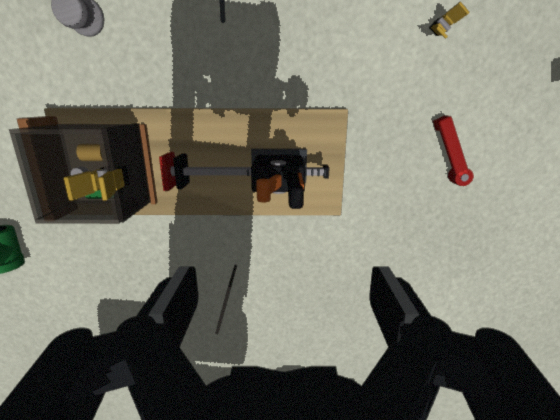

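View pics/w13c.png

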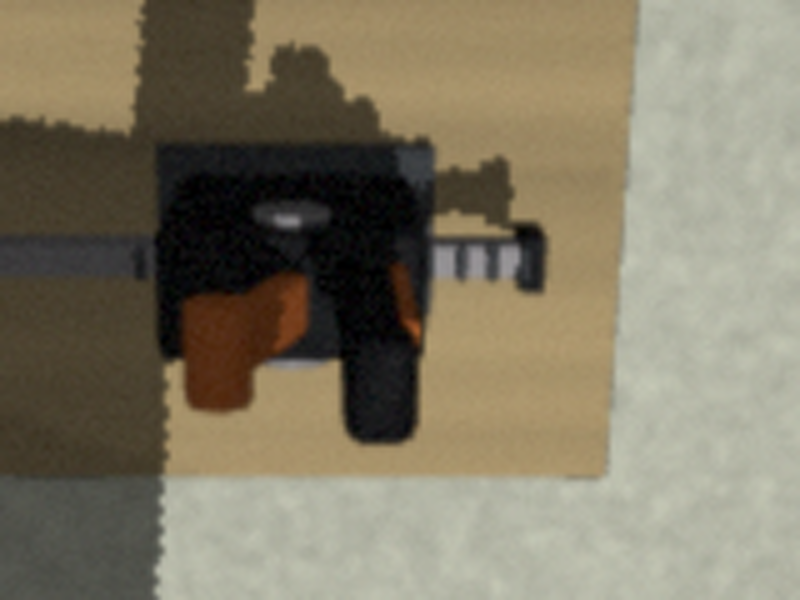

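Run:
```python
from h import *
s=ctrl.get_state();R=toolR(s);kw=ctrl.calibration('wrist')
f=lambda u,v:(220+u/5,120+v/5)
for n,uv,z in(('hand',(342,442),165),('hand',(416,442),165),('hand',(342,345),165),('hand',(416,345),165),('trig',(185,410),145),('trig',(252,410),145),('trig',(183,297),145)):
    print(n,np.round(R.T@(atz(kw,f(*uv),z)-s['tool_pos']),1))
```

```text
hand [-9.7  4.7 83.9]
hand [-9.7 18.3 83.9]
hand [ 8.9  4.6 83.9]
hand [ 8.9 17.9 83.9]
trig [-10.2 -26.  103.9]
trig [-10.2 -12.8 103.9]
trig [ 12.8 -25.7 103.9]
```

>>> servo_tool:
  xyz:
    - [0, 3, 0]
    - [0, 0, 15]
    - [0, 0, 30]
    - [0, 0, 35]
    - [0, 0, 30]
    - [0, 0, 20]
    - [0, 0, 8]
    - [0, 0, 0]
    - [0, 0, 0]
  turn: [0, 0, 0, 0, 0, 0, 0, 0, 0]

```text
time: 18.15
tool_pos: [532.2, -71.2, 111.6]
tool_rot: [0.0, 0.993, -0.122, 0.001]
wrist_force: [0.1, -0.1, 0.8]
finger_gap: 84.9
```

Run:
```python
from h import *
s=ctrl.get_state();print(s['tool_pos'],s['time'],s['wrist_force'],s['finger_gap'])
kw=ctrl.calibration('wrist');snap('wrist','w14');
im=cv2.imread('pics/w14.png');cv2.imwrite('pics/w14c.png',cv2.resize(im[150:330,160:400],(800,600),interpolation=cv2.INTER_CUBIC))
```

```text
[532.16589861 -71.24147091 111.58675645] 18.15 [ 0.1318129  -0.13073858  0.84364013] 84.90513292287751
```

View pics/w14c.png

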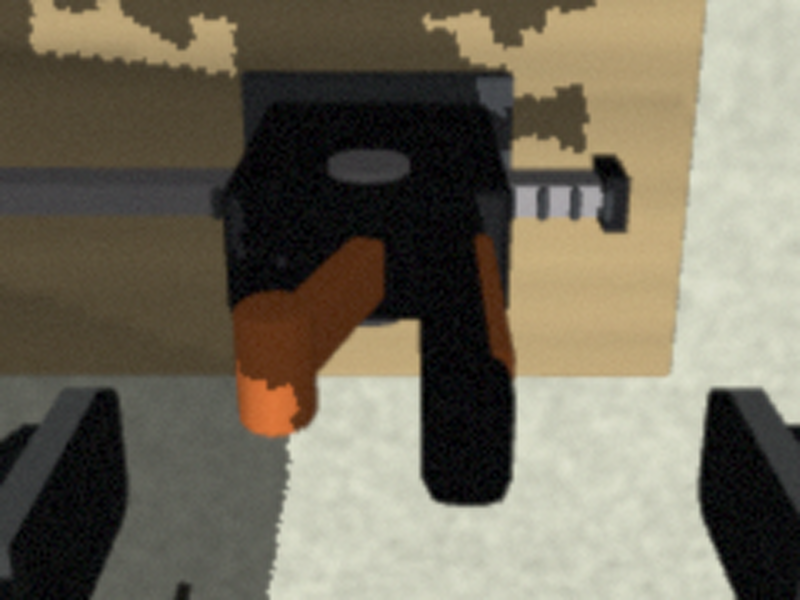

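>>> servo_tool:
  xyz:
    - [0, 0, 10]
    - [0, 0, 12]
    - [0, 0, 9]
    - [0, 0, 0]
    - [0, 0, 0]
  turn: [0, 0, 0, 0, 0]

```text
time: 18.7
tool_pos: [531.2, -71.1, 79.4]
tool_rot: [-0.0, 0.993, -0.122, -0.001]
wrist_force: [0.2, -0.1, -0.1]
finger_gap: 85.5
```

>>> servo_tool:
  xyz:
    - [0, 0, 0]
    - [0, 0, 0]
    - [0, 0, 0]
    - [0, 0, 0]
    - [0, 0, 0]
    - [0, 0, 0]
    - [0, 0, 0]
  turn: [0, 0, 0, 0, 0, 0, 0]
  fingers: 0
  squeeze: 28

```text
time: 19.4
tool_pos: [533.2, -71.0, 82.6]
tool_rot: [-0.0, 0.993, -0.122, 0.002]
wrist_force: [-2.7, 3.9, 13.1]
finger_gap: 31.0
```

Run:
```python
from h import *
s=ctrl.get_state();print(s['tool_pos'],s['time'],s['wrist_force'],s['finger_gap'])
snap('wrist','w15');snap('scene','s15')
im=cv2.imread('pics/s15.png');cv2.imwrite('pics/s15c.png',cv2.resize(im[120:270,180:380],(800,600),interpolation=cv2.INTER_CUBIC))
```

```text
[533.21016543 -70.95613527  82.56255865] 19.4 [-2.71495229  3.86308028 13.11599378] 31.00406793753766
```

View pics/w15.png

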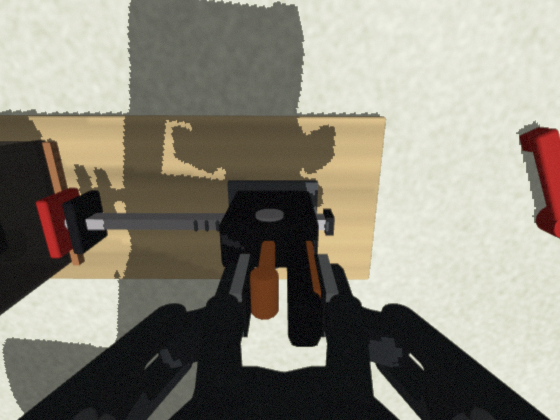

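View pics/s15c.png

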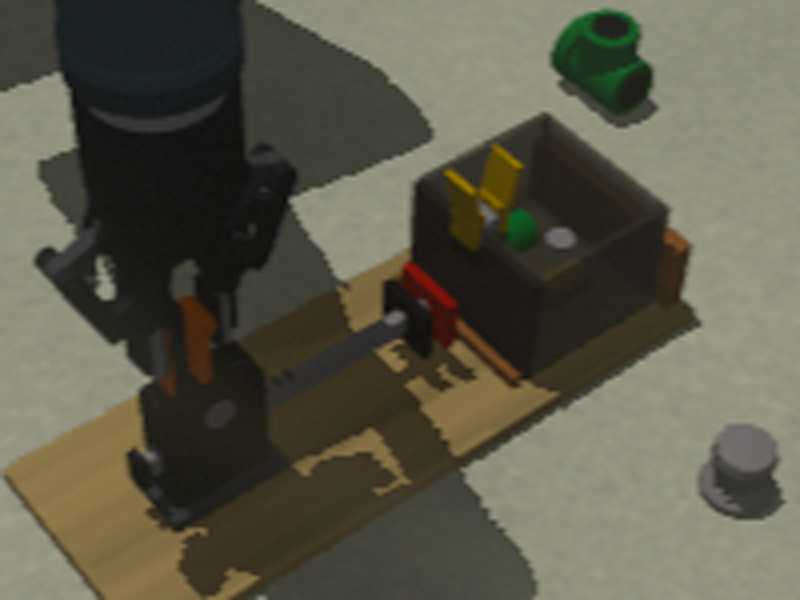

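>>> servo_tool:
  xyz:
    - [0, 0, 0]
    - [0, 0, 0]
    - [0, 0, 0]
    - [0, 0, 0]
    - [0, 0, 0]
    - [0, 0, 0]
  turn: [0, 0, 0, 0, 0, 0]
  fingers: 0.85

```text
time: 20.1
tool_pos: [531.4, -71.2, 79.7]
tool_rot: [-0.0, 0.993, -0.122, -0.0]
wrist_force: [-0.3, -0.8, -0.9]
finger_gap: 72.6
```

>>> servo_tool:
  xyz:
    - [0, 0, 0]
    - [0, 0, 0]
    - [0, 0, 0]
    - [0, 0, 0]
    - [0, 0, 0]
    - [0, 0, 0]
    - [0, 0, 0]
  turn: [0, 0, 0, 0, 0, 0, 0]
  fingers: 0
  squeeze: 28

```text
time: 20.8
tool_pos: [532.8, -70.9, 82.1]
tool_rot: [-0.0, 0.993, -0.122, 0.001]
wrist_force: [-3.6, 4.2, 13.7]
finger_gap: 31.1
```

Run:
```python
from h import *
s=ctrl.get_state();print(s['tool_pos'],s['time'],s['wrist_force'],s['finger_gap'])
snap('scene','s16')
im=cv2.imread('pics/s16.png');cv2.imwrite('pics/s16c.png',cv2.resize(im[120:270,180:380],(800,600),interpolation=cv2.INTER_CUBIC))
```

```text
[532.84358096 -70.87524744  82.06603689] 20.8 [-3.55718     4.1597451  13.71474206] 31.126381030492603
```

View pics/s16c.png

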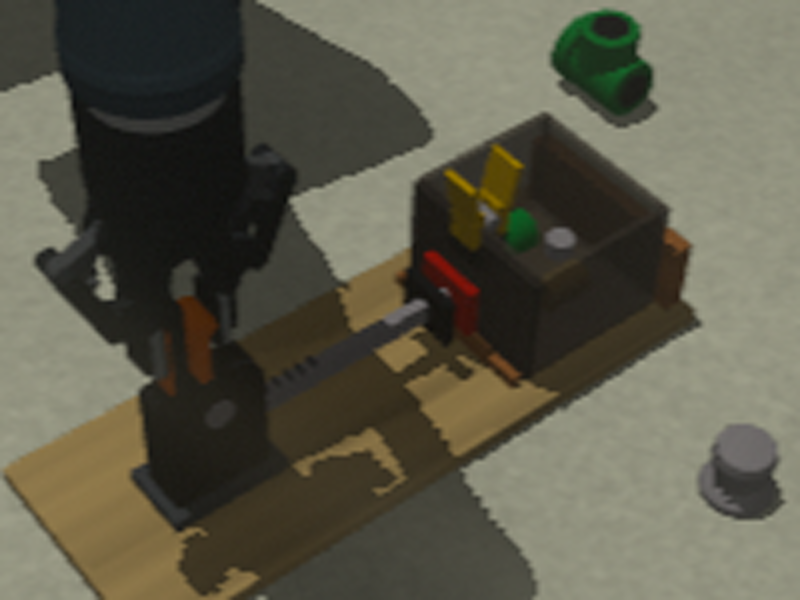

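>>> servo_tool:
  xyz:
    - [0, 0, 0]
    - [0, 0, 0]
    - [0, 0, 0]
    - [0, 0, 0]
    - [0, 0, 0]
    - [0, 0, 0]
  turn: [0, 0, 0, 0, 0, 0]
  fingers: 0.85

```text
time: 21.45
tool_pos: [531.5, -71.2, 79.7]
tool_rot: [-0.0, 0.993, -0.122, -0.0]
wrist_force: [0.9, -0.3, 0.4]
finger_gap: 72.9
```

>>> servo_tool:
  xyz:
    - [0, 0, 0]
    - [0, 0, 0]
    - [0, 0, 0]
    - [0, 0, 0]
    - [0, 0, 0]
    - [0, 0, 0]
    - [0, 0, 0]
  turn: [0, 0, 0, 0, 0, 0, 0]
  fingers: 0
  squeeze: 28

```text
time: 22.15
tool_pos: [533.1, -69.9, 82.0]
tool_rot: [-0.001, 0.993, -0.122, 0.002]
wrist_force: [-1.2, 6.2, 12.1]
finger_gap: 33.0
```

Run:
```python
from h import *
s=ctrl.get_state();print(s['tool_pos'],s['time'],s['wrist_force'],s['finger_gap'])
snap('scene','s17')
im=cv2.imread('pics/s17.png');cv2.imwrite('pics/s17c.png',cv2.resize(im[120:270,180:380],(800,600),interpolation=cv2.INTER_CUBIC))
```

```text
[533.14122644 -69.85962263  82.02229112] 22.15 [-1.22054485  6.21288615 12.10538809] 33.04645494299249
```

View pics/s17c.png

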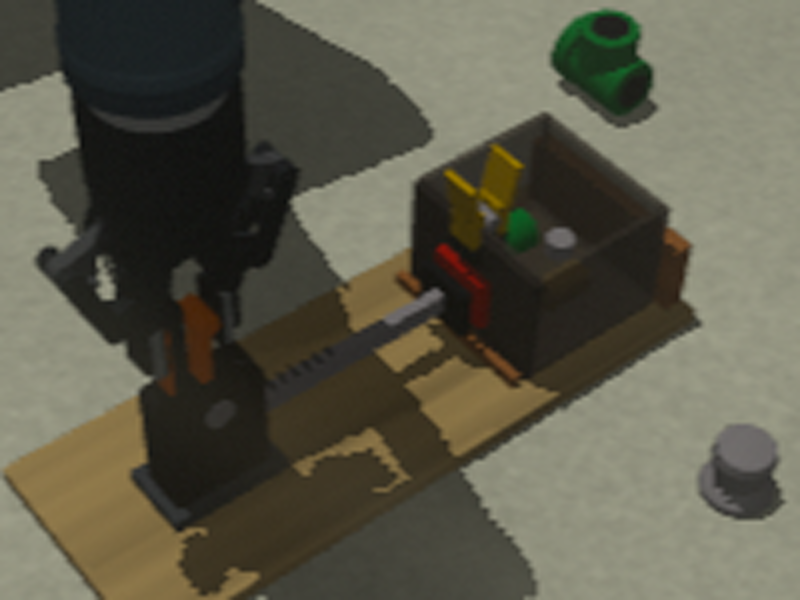

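>>> servo_tool:
  xyz:
    - [0, 0, 0]
    - [0, 0, 0]
    - [0, 0, 0]
    - [0, 0, 0]
    - [0, 0, 0]
  turn: [0, 0, 0, 0, 0]
  fingers: 0
  squeeze: 34

```text
time: 22.7
tool_pos: [533.0, -70.2, 82.1]
tool_rot: [-0.001, 0.993, -0.122, 0.001]
wrist_force: [-2.9, 5.0, 13.7]
finger_gap: 31.7
```

Run:
```python
from h import *
s=ctrl.get_state();print(s['tool_pos'],s['time'],s['wrist_force'],s['finger_gap'])
snap('scene','s18');snap('wrist','w18')
im=cv2.imread('pics/s18.png');cv2.imwrite('pics/s18c.png',cv2.resize(im[175:220,270:330],(800,600),interpolation=cv2.INTER_CUBIC))
```

```text
[533.03613366 -70.19189409  82.08833071] 22.7 [-2.89092273  5.0096083  13.73139729] 31.658097686870473
```

View pics/s18c.png

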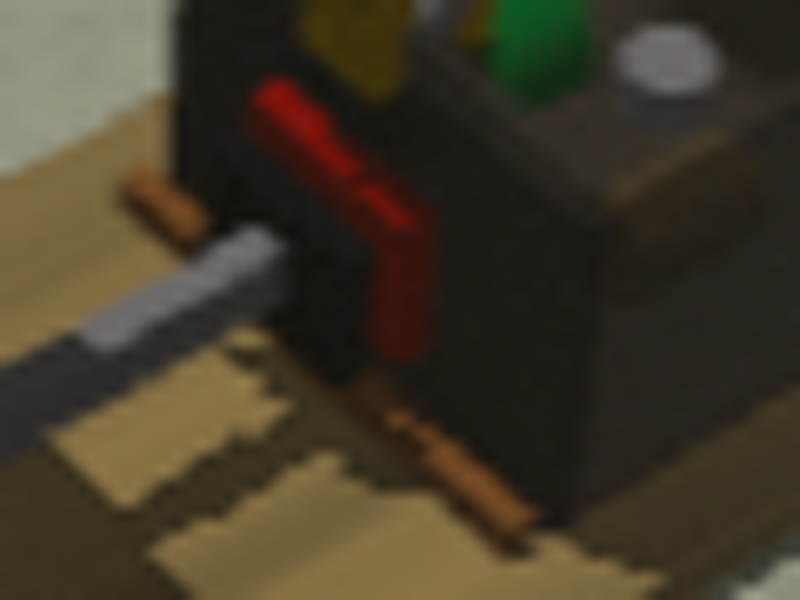

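View pics/w18.png

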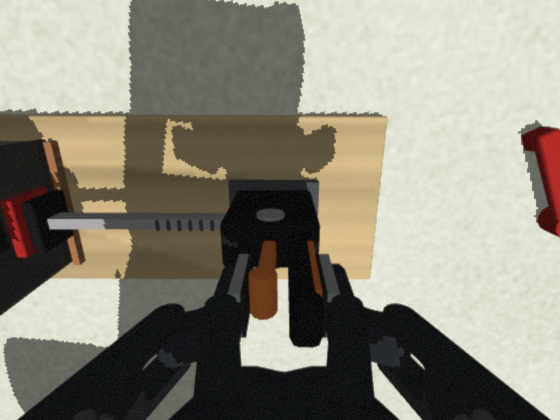

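>>> servo_tool:
  xyz:
    - [0, 0, 0]
    - [0, 0, 0]
    - [0, 0, 0]
    - [0, 0, 0]
    - [0, 0, 0]
    - [0, 0, 0]
    - [0, 0, 0]
    - [0, 0, 0]
  turn: [0, 0, 0, 0, 0, 0, 0, 0]

```text
time: 23.6
tool_pos: [533.1, -70.2, 82.1]
tool_rot: [-0.001, 0.993, -0.122, 0.002]
wrist_force: [-3.3, 5.2, 13.5]
finger_gap: 32.2
```

Run:
```python
from h import *
s=ctrl.get_state();print(s['tool_pos'],s['time'],s['wrist_force'],s['finger_gap'])
k=ctrl.calibration('scene')
for n in('s16','s18'):
    im=cv2.imread(f'pics/{n}.png');cv2.imwrite(f'pics/{n}e.png',cv2.resize(im[175:220,270:330],(600,450),interpolation=cv2.INTER_CUBIC))
cv2.imwrite('pics/cmp.png',np.hstack([cv2.resize(cv2.imread(f'pics/{n}e.png'),(400,300)) for n in('s16','s18')]))
# pixel per mm along jig y near pad
a=proj('scene',[535,-60,50]);
P=np.array([581.5,122.8,50])
for y in(-6,-9,-14,-19): print(y,proj('scene',P+y*np.array([.242,.97,0])+[0,0,18]))
```

```text
[533.07348511 -70.212905    82.12352839] 23.6 [-3.32142372  5.24197999 13.45539535] 32.244097786047185
-6 [296.17882784 185.20957933]
-9 [295.19241901 185.76355798]
-14 [293.54271539 186.69005068]
-19 [291.88586058 187.62055957]
```

View pics/cmp.png

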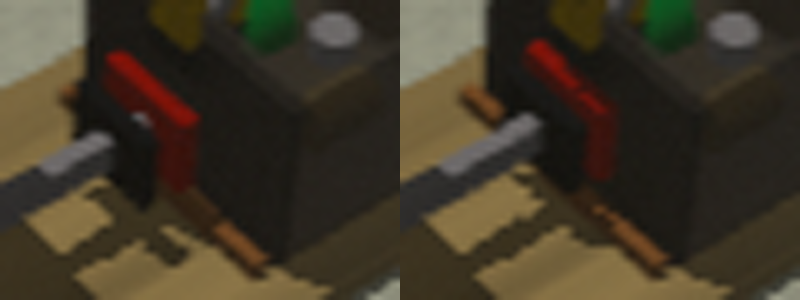

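Run:
```python
from h import *
print(ctrl.hand_in()); s=ctrl.get_state();print(s['time'],s['finger_gap'],s['wrist_force'])
```

```text
the job is handed in; nothing more can be done
None
the job is handed in; nothing more can be done
```

I put the medium yellow clip over the panel and drawer-wall edges near the middle and let go of it. Then I pumped the trigger three times and handed in at about 23.6 s, still gripping it at 34 N. The hand-in reports no verdict.

- **Clip:** after I let go, the pictures showed it straddling both edges, with its middle about 0 mm along the edge and 3 mm across from `edge_mid`. I set the jaws about 15 mm deep. It still looked in place in the last pictures.
- **Pad:** on the third squeeze the fingers stopped at 33.0 mm, against 31.1 mm when the jaw was free. At 34 N the gap read 31.7 to 32.2 mm. The pad is visibly pushed back towards the jaw plate and sits against the panel. From the stated formula that is about 10 to 14 N; I did not measure the pad force directly.
- **What disagreed:**
  - The visible fingertips are about 40 mm short of the reported TCP. Because of that my first grasp closed above the clip without touching it; I corrected for the offset from then on.
  - At 34 N the trigger stops only about 1 mm short of a full squeeze.
- **Wrist and bystanders:** the wrist read about 13 N upward during the final squeeze, well below its limit. I saw no bystander move, but I did not measure their positions.

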